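# Unlock, close and pin the gluing press

### The arm

A 6-joint arm with a two-finger parallel gripper is mounted at the origin on the work surface. World frame = base frame: x ahead of the robot, y to its left, z up, the work surface at z = 0. Lengths are in mm, angles in degrees, forces in N, time in s.
With the tool pointing down it reaches from about 350 to 850 mm from the base axis. Payload 8.1 kg.
Tool frame: the origin (TCP) lies on the centre line of the jaws, within the pads' length; the fingertips stand 11 mm ahead of it and the grasp point (between the pads) lies 8 mm behind it; z points along the fingers, y is the direction in which the jaws open and shut (so a half turn about z gives the same grasp; the last joint's range is limited). The gripper opens to 85 mm and grips with 20 to 120 N. Pads are 22 mm wide; open, the fingers measure 114 mm over their backs; the gripper's body (76 mm by 85 mm) begins 54 mm behind the grasp point. The pads swing forward as they close: fully open they stand 13 mm farther back than shut.
Start: joints at [66.841, 7.471, 85.268, -0, 87.261, -4.893], TCP at [188.035, 569.779, 213.592] pointing down, gripper open.
Joint ranges: [-169.43, 169.43], [-51.17, 129.36], [1.28, 143.12], [-76.62, 256.62], [0, 156.53], [-152.29, 152.29]. Speed limits (degrees/s): [136.94, 136.94, 159.86, 180, 180, 180].

### API

Orientations are given as [roll, pitch, yaw] about the fixed x, y, z axes, in that order (R = Rz(yaw) Ry(pitch) Rx(roll)).
In Python, from bench import telemetry, viewer, r gives the robot as it stands.
- The arm moves only by the shell command python3 -m inch 'ROWS' [FORCE]. ROWS is JSON, a list of rows, each a list of 3 entries, a list of its own where there are three numbers: the shift along the tool's x, y, z in cm, then the turn, a rotation vector about the tool's x, y, z in rad, then the opening, from 0 (shut) to 1 (fully open). A call has 1 to 20 rows; each row is the pose to reach, as a shift and turn from the pose commanded when the call began, along the tool's axes at that moment; what a row does not reach only later rows make up. A row lasts 1/10 s, in which the tool goes at most 50 mm and 8.59 degrees, less where a joint would pass 70% of its speed; a pose out of reach is approached as far as the arm can. A call with a gripper value outside its range is refused whole. The fingers move at their own pace and stop on an object; FORCE is the grip in N (left out, the last holds). Time passes only in rows, so rows that repeat a pose let the fingers close. It gives the time, the measured TCP pose, the force and the opening at its end, in the units of the state.
- telemetry.sense(): the state, without advancing time (a new reading comes with each control period).
- viewer.snapshot(name): name is "side" or "top"; returns the picture (420x560x3 uint8, red, green, blue); there is no depth.
- viewer.camera_model(name): a dict with "fx", "fy", "cx", "cy" (pixels), "dist" ([k1, k2, p1, p2, k3] as OpenCV has them; the pictures are not rectified), "cam_to_world" (4x4, takes a point from camera to world coordinates). Camera axes: x right, y down, z forward; pixel columns grow to the right and rows downward; lengths in mm; the calibration is good to about 2 mm. A picture is of the moment at which its call begins. camera_model takes no time and is no camera call.
- r.hand_in(): hands the job in, once; it reports no verdict.
The state is a dict: "time": time; "joint_pos": joint angles; "qd": joint speeds; "joint_efforts": joint torques, N m; "tool_pos": TCP position; "tcp_rot": TCP orientation; "ft_force": force on the tool from outside, world axes, zero at the start; "wrist_torque": the same for the moment, N m; "finger_gap": finger opening in mm.
Only numpy, scipy, OpenCV 4.12 (cv2) and the standard library are available. Lean on these libraries where they do the work, as an engineer would, in place of code of your own. Each camera call takes 0.05 s, during which the arm holds its last target.

### The job

The small gluing press on the hobby bench is locked open. Free it by sliding its lock bar fully back towards the front of the press, then bring the lever handle all the way down onto the glued wooden blank, and finally take the locking rod (the one with the flat-topped cylindrical head) out of the slanted wooden stand and push it fully home through the two slanted eyelets, lever and frame, so the press stays shut. Let go of everything, leave the ball-topped scriber in the stand and do not knock or shift the glue bottle, the paint jar or the tape roll.

Things in the scene. Friction and masses are not known exactly. Their poses are not given: they have to be found in the camera images.
- press: Grey steel bench press, fixed. Its frame: origin at the base's underside, x to its rear (front -x faces the robot), y to its hinge end, z up; 'press' numbers below are mm in this frame. Base x -110..80, y -98..138, 20 high. Hinge cheeks at y 80..120, 120 high. Guide column of the lock bar x -69..-35, y 36..64, 120 high. Wooden blank x -16..40, y -25..45, 79 high.
- lever_hinge (a point): Point on the lever's hinge axis (along press x) at press (0, 100, 100). From it the 18 mm square steel arm (x -9..9) runs towards -y for 205 mm, raised or level; the black round handle bar, 18 mm in diameter, is fixed across it 200 mm from the hinge, parallel to x, from x = -72 to x = 10.
- lever (a joint): Lever angle q, rad: 0 = raised 0.66 rad above level (press open), 0.66 = level, on its stop, press fully closed; only there are the two eyelets in line. Friction hinge (about 0.6 N m, 4 N at the handle): the lever stays where it is left. With the lock bar in, it is blocked within about 0.06 rad of raised.
- handle (a point): Point to hold on the axis of the black handle bar, at press x = -45 (63 mm of bar stand free in front of the arm), 200 mm from the hinge. It moves on an arc: press y = 100 - 200 cos(0.66 - q), z = 100 + 200 sin(0.66 - q).
- catch (a joint): Lock bar travel, m: 0 locked (the bar lies under the raised lever arm), 0.032 fully back (moved along press -x, to the front). The lever is free beyond about 0.024. Friction of 3 N, no spring: it stays where it is left.
- catch_knob (a point): Top centre of the upright steel knob, 14 mm in diameter and 34 mm tall, on the lock bar (14 mm square steel bar along press x, top face at z = 120.5). At travel 0 this point is at press (-100, 50, 154.5). The raised lever and its eyelet plate (out to x = -70) overhang the bar behind the knob.
- lock_eye: Fixed lower eyelet: steel plate 30 x 44 x 16 mm with an 11 mm round through hole. Origin at press (-50.4, 0, 93.4): hole centre on the plate's upper face; z: hole axis, up, leaning 35 degrees to press -x. The lever has a like plate (30 x 34 x 8 mm, 11 mm hole); with the lever fully down it is coaxial, at z 4..12 mm here. Rod fully home: its origin at (0, 0, 12 mm), its z along this z.
- rod: Loose steel locking rod, about 80 g. Origin: its shoulder (flange underside), z towards the head. Flange 22 mm in diameter, z 0..4 mm; plain head 16 mm in diameter, z 4..40 mm, flat top; shaft 8 mm in diameter down to z = -45 mm, last 8 mm tapered to 4.4 mm. Starts in either hole of the stand, flange on the wood, leaning 30 degrees to the stand's front.
- scriber: Loose steel scriber with a 22 mm ball at its top (centre 31 mm above its shoulder) on a thin neck; shaft 8 mm in diameter, 45 mm long. Origin: its shoulder, z towards the ball. Starts in the other hole of the stand, 64 mm from the rod, leaning likewise. Must stay there.
- stand: Fixed pale wooden stand, footprint 100 x 150 mm, block with its top slanted 30 degrees from level, facing up and to its front (-x), highest point about 77 mm. Origin: centre of its underside. Two 10 mm through holes square to the slanted face, 50 mm deep, mouths at x = -12.5, y = -32 and +32, z = 63.8 mm. May be on either side of the press.
- parts_tub: Fixed open translucent tub 120 x 150 x 55 mm with small parts, on the other side of the press from the stand. Origin: centre of its underside. Only an obstacle.
- glue_bottle: Loose white glue bottle with cap, 40 mm in diameter, 110 mm tall, upright near the hinge end of the press. Origin: centre of its underside.
- paint_jar: Loose glass paint jar with steel lid, 40 mm in diameter, 50 mm tall, upright near the handle end of the press. Origin: centre of its underside.
- tape_roll: Loose roll of paper tape lying flat behind the press, 84 mm outside diameter, 24 mm high. Origin: centre of its underside.
Mind the look-alikes: they are no part of the job. Leave any orange look-alike of the rod alone.

How it is judged (in metres and radians):
On the way, in this order (a step that is already met when the one before it is completed fails the run):
1. the lock bar is slid back while the lever is still raised (value of joint catch above 0.026 m and value of joint lever below 0.1 rad), for 0.2 s.
2. the lever is fully down (value of joint lever above 0.635 rad), for 0.2 s.
3. the rod is fully home through both eyelets with the lever down (z of rod in the frame of lock_eye between 0.006 and 0.017 m and x of rod in the frame of lock_eye between -0.004 and 0.004 m and y of rod in the frame of lock_eye between -0.004 and 0.004 m and angle between the z axis of rod and the z axis of lock_eye, either way round below 0.18 rad and value of joint lever above 0.625 rad), for 0.2 s.
At the end, for the whole second after the job is handed in: Lock bar back (24 mm or more); lever over 0.625 rad; rod at rest through both eyelets, shoulder 6 to 17 mm above the frame eyelet (home 12), within 4 mm and 0.18 rad of its axis; scriber moved under 20 mm; bottle, jar and tape upright (0.2 rad), moved under 30 mm (all of step 3 and value of joint catch above 0.024 m and linear speed of rod below 0.02 m/s and distance of scriber from where it was at the start of the episode below 0.02 m and distance of each of glue_bottle, paint_jar, tape_roll from where it was at the start of the episode below 0.03 m and angle between each of glue_bottle, paint_jar, tape_roll's own z axis and vertical below 0.2 rad); the robot touches nothing.
It fails at once if a bystander was knocked over or shifted, or the scriber was taken out (distance of any of glue_bottle, paint_jar, tape_roll from where it was at the start of the episode above 0.03 m or angle between any of glue_bottle, paint_jar, tape_roll's own z axis and vertical above 0.4 rad or distance of scriber from where it was at the start of the episode above 0.02 m).
It also fails if it takes over 72 s, if anything falls off the work surface, if the arm or the gripper's body presses on something with over 40 N, if the wrist force passes 120 N, or if a joint passes its speed limit or range.

## Working session

There is one attempt and no reset: what is moved stays moved. The work goes in short steps, Python scripts to look and compute and a shell command to move; the robot and the scene stay as the last step left them, time stands still between calls to the robot, and variables do not carry over. Pictures are saved under pics/ and viewed, and the job is handed in when it is done.

```bash
ls; mkdir -p pics; python3 - <<'E'
from bench import telemetry, viewer, r
import cv2
print(telemetry.sense())
for n in("side","top"):
    print(viewer.camera_model(n)); cv2.imwrite(f"pics/{n}0.png",viewer.snapshot(n)[...,::-1])
E
```

```text
pics
{'time': 0.0, 'joint_pos': array([ 6.68408867e+01,  7.51473350e+00,  8.53303213e+01, -8.15649274e-04,
        8.72622663e+01, -4.89277265e+00]), 'qd': array([-0.08393094,  0.0346699 , -0.04189847, -0.02259313, -0.04076992,
        0.04631627]), 'joint_efforts': array([-1.99151182e-03, -5.69406009e+01, -5.00541580e+01, -2.73680489e-04,
        1.51780603e-02, -1.84620848e-05]), 'tool_pos': array([187.80721836, 569.22345874, 212.53839281]), 'tcp_rot': array([-1.79893001e+02, -8.34186535e-03,  1.61733691e+02]), 'ft_force': array([0.15568373, 0.41636914, 0.30710395]), 'wrist_torque': array([-0.05005181,  0.00849225,  0.01939403]), 'finger_gap': 85.06530673219768}
{'fx': 466.83555560806246, 'fy': 466.83555560806246, 'cx': 280.20102863056974, 'cy': 210.9663282402691, 'dist': array([-0.0886429,  0.       ,  0.       ,  0.       ,  0.       ]), 'cam_to_world': array([[-9.99827877e-01,  2.02713686e-03,  1.84419962e-02,
         5.28152327e+02],
       [-1.48563628e-02,  5.07937209e-01, -8.61265975e-01,
         1.00919684e+03],
       [-1.11132801e-02, -8.61391712e-01, -5.07819666e-01,
         7.40027667e+02],
       [ 0.00000000e+00,  0.00000000e+00,  0.00000000e+00,
         1.00000000e+00]])}
{'fx': 400.73951624325264, 'fy': 400.73951624325264, 'cx': 282.8196023123669, 'cy': 210.3908742767134, 'dist': array([-0.01999491,  0.        ,  0.        ,  0.        ,  0.        ]), 'cam_to_world': array([[-5.60713215e-03, -9.96137336e-01,  8.76297192e-02,
         4.84176138e+02],
       [-9.99835348e-01,  7.09708444e-03,  1.67005198e-02,
         2.32265245e+00],
       [-1.72579268e-02, -8.75216489e-02, -9.96013115e-01,
         1.00911576e+03],
       [ 0.00000000e+00,  0.00000000e+00,  0.00000000e+00,
         1.00000000e+00]])}
```

View pics/side0.png

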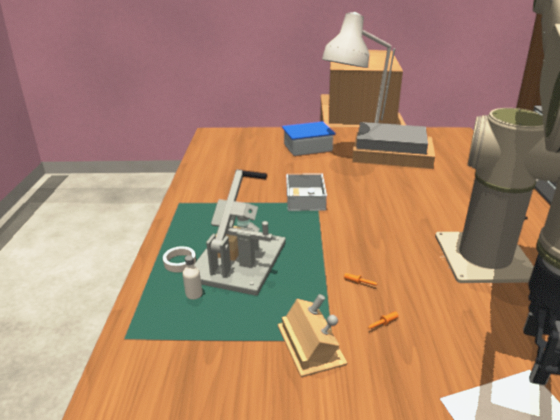

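View pics/top0.png

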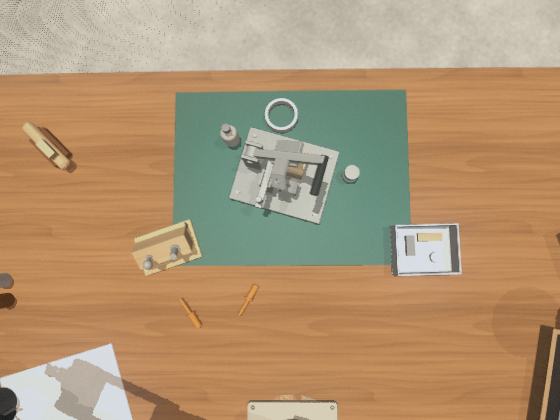

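```bash
python3 - <<'E'
import cv2
t=cv2.imread("pics/top0.png");s=cv2.imread("pics/side0.png")
def crop(im,x0,y0,w,h,k,n):
    c=cv2.resize(im[y0:y0+h,x0:x0+w],None,fx=k,fy=k,interpolation=cv2.INTER_CUBIC)
    for i in range(0,w,10): 
        cv2.putText(c,str(x0+i),(i*k,8),0,.3,(0,0,255),1); cv2.line(c,(i*k,0),(i*k,4 if 1 else 0),(0,0,255),1)
    for i in range(0,h,10): cv2.putText(c,str(y0+i),(0,i*k+4),0,.3,(0,0,255),1)
    cv2.imwrite(n,c)
crop(t,215,90,150,140,5,"pics/t_press.png") if 0 else crop(t,220,110,130,116,5,"pics/t_press.png")
crop(t,125,215,90,65,8,"pics/t_stand.png")
crop(s,180,160,115,135,4,"pics/s_press.png")
crop(s,270,285,80,90,6,"pics/s_stand.png")
E
```

```text
(no output)
```

View pics/t_press.png

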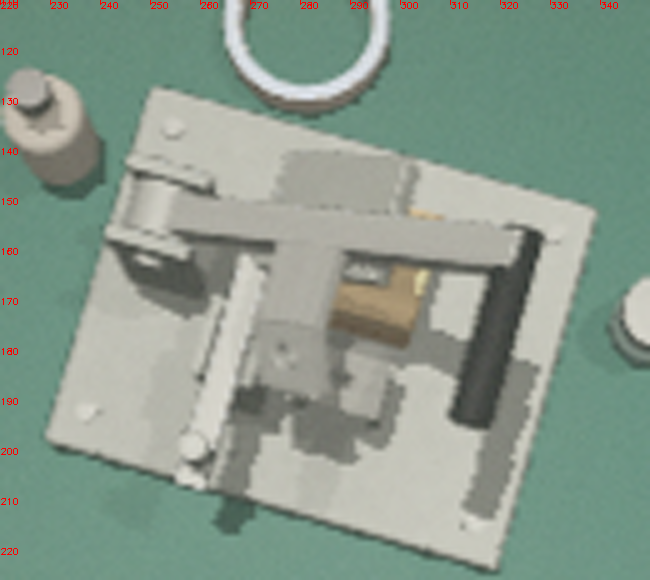

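View pics/t_stand.png

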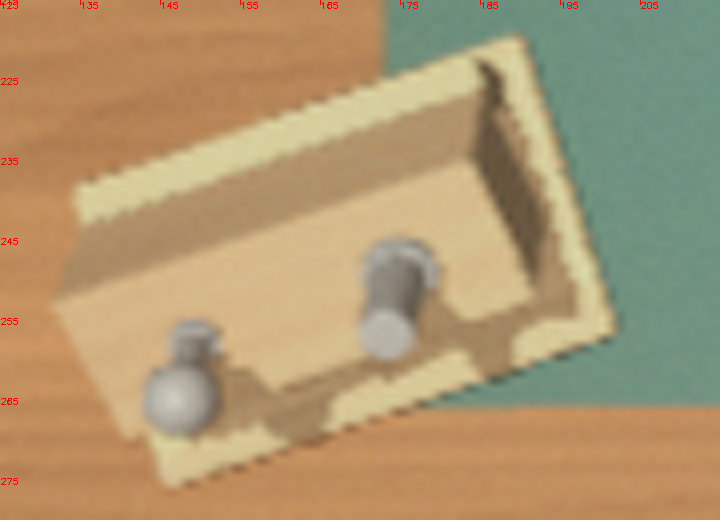

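View pics/s_press.png

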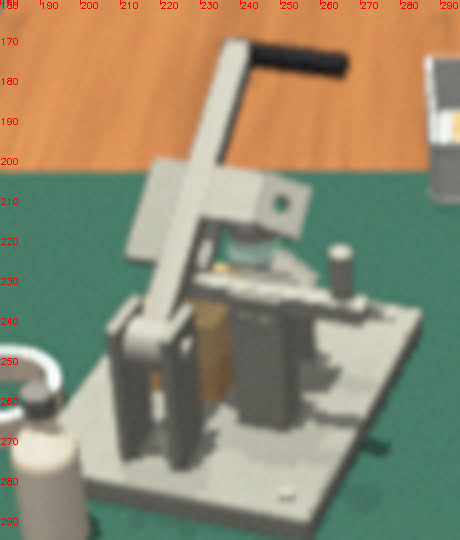

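View pics/s_stand.png

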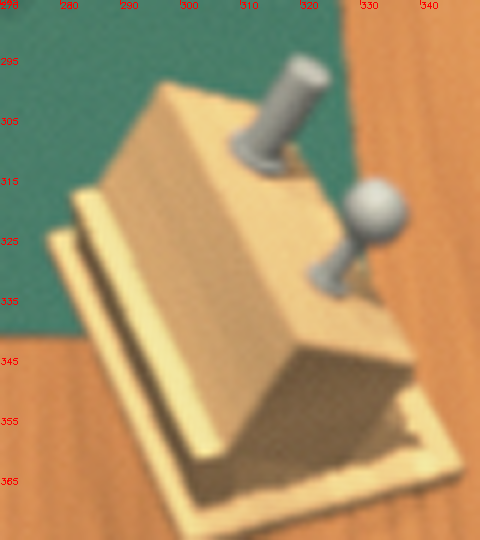

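```bash
cat > h.py <<'E'
import numpy as np, cv2, math
from bench import telemetry, viewer, r
from scipy.spatial.transform import Rotation as R
from scipy.optimize import least_squares
CM={n:viewer.camera_model(n) for n in("side","top")}
def proj(n,P):
    c=CM[n];T=np.linalg.inv(c["cam_to_world"])
    K=np.array([[c["fx"],0,c["cx"]],[0,c["fy"],c["cy"]],[0,0,1]])
    return cv2.projectPoints(np.atleast_2d(P).astype(float),cv2.Rodrigues(T[:3,:3])[0],T[:3,3],K,c["dist"])[0][:,0]
def pose(v): # x,y,yaw -> function
    Z=R.from_euler('z',v[2]).as_matrix()
    return lambda p:np.atleast_2d(p)@Z.T+[v[0],v[1],0]
def crop(n,x0,y0,w,h,k,f):
    im=viewer.snapshot(n)[...,::-1]
    c=cv2.resize(im[y0:y0+h,x0:x0+w],None,fx=k,fy=k,interpolation=cv2.INTER_CUBIC)
    for i in range(0,w,10): cv2.putText(c,str(x0+i),(i*k,8),0,.3,(0,0,255),1)
    for i in range(0,h,10): cv2.putText(c,str(y0+i),(0,i*k+4),0,.3,(0,0,255),1)
    cv2.imwrite(f,c)
E
cat > fit.py <<'E'
from h import *
def cp(k,o,pts): return (np.array(pts)+.5)/k-.5+np.array(o)
s66=200*math.sin(.66);hy=100-200*math.cos(.66);hz=100+s66
pt3=[(80,138,20),(80,-98,20),(-110,-98,20),(-110,138,20),(-72,hy,hz),(-100,50,154.5)]
pt2=cp(5,(220,110),[(153,88),(596,211),(497,568),(48,436),(468,412),(195,446)])
ps3=[(-100,50,154.5),(-72,hy,hz),(-110,138,20),(-110,-98,20)]
ps2=cp(4,(180,160),[(341,249),(344,66),(310,521),(420,312)])
ZB=8
st3=[(-32.5,-32,98.44),(-28,32,90.6)]+[(50,75,ZB),(50,-75,ZB),(-50,-75,ZB),(-50,75,ZB)]
st2=cp(8,(125,215),[(387,335),(181,398),(75,188),(520,38),(615,325),(170,485)])
ss3=[(-32.5,-32,98.44),(-28,32,90.6)]+[(-50,75,ZB),(50,75,ZB),(50,-75,ZB)]
ss2=cp(6,(270,285),[(310,72),(376,212),(462,465),(190,540),(50,235)])
for nm,a3,a2,b3,b2,x0 in(("press",pt3,pt2,ps3,ps2,(600,0,-.25)),("stand",st3,st2,ss3,ss2,(400,280,.3))):
    def f(v): 
        g=pose(v); return np.r_[(proj("top",g(a3))-a2).ravel(),(proj("side",g(b3))-b2).ravel()]
    q=least_squares(f,x0,loss='soft_l1',x_scale=[1,1,.01])
    print(nm,q.x.round(4),math.degrees(q.x[2])); print(f(q.x).reshape(-1,2).round(1).tolist())
E
python3 fit.py
```

```text
press [ 6.70643e+02 -7.88010e+00 -2.80900e-01] -16.093294248180808
[[-0.9, -1.0], [0.8, -1.1], [0.5, 0.4], [-1.1, 1.2], [-0.5, 2.0], [0.3, -1.7], [-1.4, 0.2], [0.3, -0.6], [0.1, -0.1], [0.8, -1.0]]
stand [4.816089e+02 3.088265e+02 3.285000e-01] 18.820284548508724
[[-0.0, -0.1], [-0.2, -0.8], [-0.7, 0.1], [-0.0, -0.7], [0.4, 1.2], [-0.7, 0.9], [0.1, -0.6], [-0.9, -0.0], [1.3, -0.3], [-0.2, 0.1], [-0.3, -0.6]]
```

```bash
sed -i 's/(468,412)/(469,421)/' fit.py; cat >> fit.py <<'E'
def tri(a,b):
    q=least_squares(lambda P:np.r_[(proj("top",P)-a).ravel(),(proj("side",P)-b).ravel()],(500,0,100));return q.x,q.fun
print(tri(pt2[5],ps2[0]),tri(pt2[4],ps2[1]),tri(st2[0],ss2[0]),tri(st2[1],ss2[1]))
E
python3 fit.py
python3 - <<'E'
from h import *
g=pose((671,-8,-.281))
print(g([(-100,50,154.5),(-45,-58,222.6),(-45,-100,100),(-50.4,0,93.4)]))
E
```

```text
press [ 6.702466e+02 -8.028800e+00 -2.823000e-01] -16.17179326267866
[[-0.8, -0.9], [0.9, -0.9], [0.5, 0.6], [-1.1, 1.3], [-0.7, 0.5], [0.3, -1.6], [-1.3, 0.2], [0.5, -0.6], [0.2, -0.1], [0.9, -1.0]]
stand [4.816089e+02 3.088265e+02 3.285000e-01] 18.820284548508724
[[-0.0, -0.1], [-0.2, -0.8], [-0.7, 0.1], [-0.0, -0.7], [0.4, 1.2], [-0.7, 0.9], [0.1, -0.6], [-0.9, -0.0], [1.3, -0.3], [-0.2, 0.1], [-0.3, -0.6]]
(array([584.81147347,  68.49922266, 155.36900888]), array([ 0.00037528, -0.07978166,  0.08775248,  0.00919218])) (array([586.20227027, -45.24107686, 220.09819426]), array([ 2.23659746e-05, -1.79989992e-02,  2.26976278e-02,  2.60462584e-03])) (array([461.13252864, 268.38418582,  97.19048343]), array([ 0.00395035, -0.07665412,  0.07018181, -0.00048459])) (array([442.99660192, 329.72564648,  90.12372271]), array([-0.00086668,  0.0145322 , -0.01257839,  0.00029922]))
[[588.78796807  67.77058668 154.5       ]
 [611.68060209 -51.24591347 222.6       ]
 [600.03330634 -91.59861476 100.        ]
 [622.57675845   5.97675491  93.4       ]]
```

```bash
cat >> h.py <<'E'
def rel(p,Rt):
    """shift cm / rotvec from measured pose to TCP pos p, rotation matrix Rt"""
    s=telemetry.sense();R0=R.from_euler('xyz',s["tcp_rot"],degrees=True)
    return (R0.inv().apply(np.array(p)-s["tool_pos"])/10).round(2).tolist(), (R0.inv()*R.from_matrix(Rt)).as_rotvec().round(3).tolist()
def tool(yaw_deg,tilt_deg,jaw):
    """tool z = points down, tilted to frame +x by tilt; jaw 'y' -> tool y along frame y ; 'x' -> tool y in tilt plane"""
    t=math.radians(tilt_deg);z=np.array([math.sin(t),0,-math.cos(t)])
    y=np.array([0,1.,0]) if jaw=='y' else np.array([math.cos(t),0,math.sin(t)])
    return R.from_euler('z',yaw_deg,degrees=True).as_matrix()@np.c_[np.cross(y,z),y,z]
def st():
    s=telemetry.sense();print(s["time"],s["tool_pos"].round(1),s["tcp_rot"].round(2),s["ft_force"].round(1),s["finger_gap"].round(1),s["joint_pos"].round(1))
E
python3 - <<'E'
from h import *
Rk=tool(-16.17,0,'y')
print(rel((585,68.3,213),Rk)); print(rel((585,68.3,138),Rk))
E
```

```text
([-53.42, -35.12, 0.01], [-0.002, -0.0, -0.037])
([-53.42, -35.11, 7.51], [-0.002, -0.0, -0.037])
```

```bash
python3 -m inch '[[[-53.4,-35.1,0],[0,0,-0.037],0.6],[[-53.4,-35.1,0],[0,0,-0.037],0.6],[[-53.4,-35.1,0],[0,0,-0.037],0.6],[[-53.4,-35.1,0],[0,0,-0.037],0.6],[[-53.4,-35.1,0],[0,0,-0.037],0.6],[[-53.4,-35.1,0],[0,0,-0.037],0.6],[[-53.4,-35.1,0],[0,0,-0.037],0.6],[[-53.4,-35.1,0],[0,0,-0.037],0.6],[[-53.4,-35.1,0],[0,0,-0.037],0.6],[[-53.4,-35.1,0],[0,0,-0.037],0.6],[[-53.4,-35.1,0],[0,0,-0.037],0.6],[[-53.4,-35.1,0],[0,0,-0.037],0.6],[[-53.4,-35.1,0],[0,0,-0.037],0.6],[[-53.4,-35.1,0],[0,0,-0.037],0.6],[[-53.4,-35.1,0],[0,0,-0.037],0.6],[[-53.4,-35.1,0],[0,0,-0.037],0.6]]' 30
python3 -c "
from h import *
st();crop('top',210,100,150,130,5,'pics/t1.png');crop('side',180,120,140,150,4,'pics/s1.png')
print(rel((585,68.3,138),tool(-16.17,0,'y')))"
```

```text
time: 1.7
tool_pos: [584.5, 69.8, 213.1]
tcp_rot: [180.0, -0.1, 163.9]
ft_force: [0.1, 0.4, -0.2]
finger_gap: 51.2Traceback (most recent call last):
  File "<string>", line 3, in <module>
    st();crop('top',210,100,150,130,5,'pics/t1.png');crop('side',180,120,140,150,4,'pics/s1.png')
    ~~^^
  File "h.py", line 29, in st
    s=telemetry.sense();print(s["time"],s["tool_pos"].round(1),s["tcp_rot"].round(2),s["ft_force"].round(1),s["finger_gap"].round(1),s["joint_pos"].round(1))
                                                                                                            ^^^^^^^^^^^^^^^^^^^^^
AttributeError: 'float' object has no attribute 'round'
```

```bash
sed -i 's/s\["finger_gap"\].round(1)/round(s["finger_gap"],1)/' h.py
python3 -c "
from h import *
st();crop('top',210,100,150,130,5,'pics/t1.png');crop('side',180,120,140,150,4,'pics/s1.png')
print(rel((585,68.3,138),tool(-16.17,0,'y')))"
```

```text
1.7 [584.5  69.8 213.1] [ 1.8000e+02 -7.0000e-02  1.6388e+02] [ 0.1  0.4 -0.2] 51.2 [  1.8   5.8  87.1   0.   87.1 -72.1]
([-0.1, -0.18, 7.56], [0.0, -0.0, 0.002])
```

View pics/s1.png

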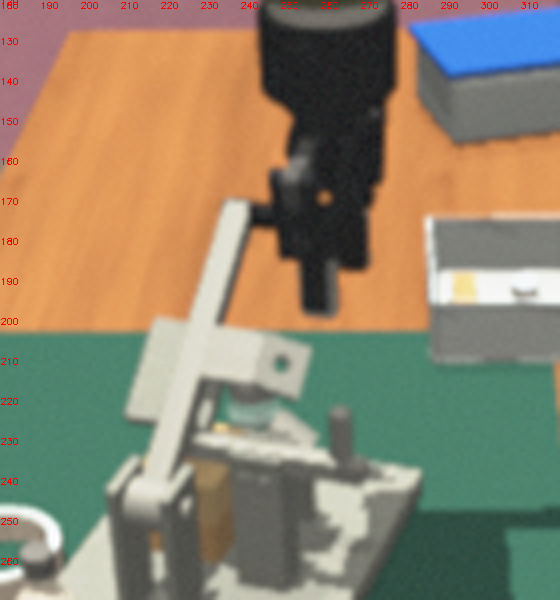

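View pics/t1.png

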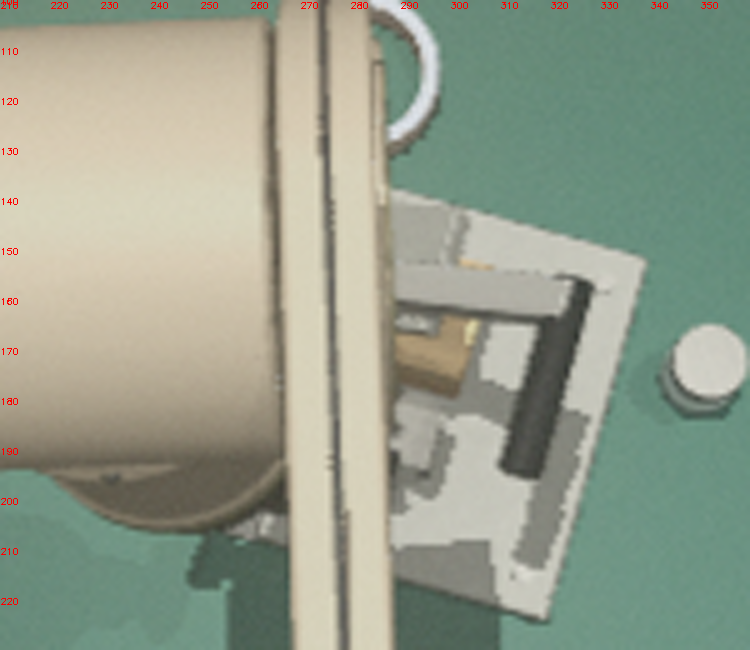

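```bash
python3 -c "
from h import *
g=lambda a,b,c:R.from_euler('z',-16.17,degrees=True).apply([a,b,0])+[584.5,69.8,c]
for y in(25,30,35,40,-30):
  print(y,proj('side',np.array([g(-11,y,203),g(11,y,203),g(0,y,203)])).round(1).tolist())
print(proj('side',(585,68.4,155.4)))"
```

```text
25 [[265.6, 210.7], [256.4, 209.3], [261.0, 210.0]]
30 [[264.9, 211.7], [255.7, 210.4], [260.3, 211.1]]
35 [[264.2, 212.8], [255.0, 211.5], [259.5, 212.1]]
40 [[263.4, 213.9], [254.2, 212.5], [258.8, 213.2]]
-30 [[273.0, 199.3], [264.2, 198.1], [268.6, 198.7]]
[[264.88485298 221.85115318]]
```

```bash
python3 -c "
from h import *
g=lambda a,b,c:R.from_euler('z',-16.17,degrees=True).apply([a,b,0])+[584.5,69.8,c]
for z in(203,210,220,230,240): print(z,proj('side',np.array([g(0,30,z),g(0,-30,z)])).round(1).tolist())
crop('side',230,120,70,90,6,'pics/s2.png')"
```

```text
203 [[260.3, 211.1], [268.6, 198.7]]
210 [[260.2, 208.4], [268.5, 196.1]]
220 [[260.0, 204.5], [268.4, 192.4]]
230 [[259.9, 200.7], [268.3, 188.6]]
240 [[259.7, 196.7], [268.2, 184.8]]
```

View pics/s2.png

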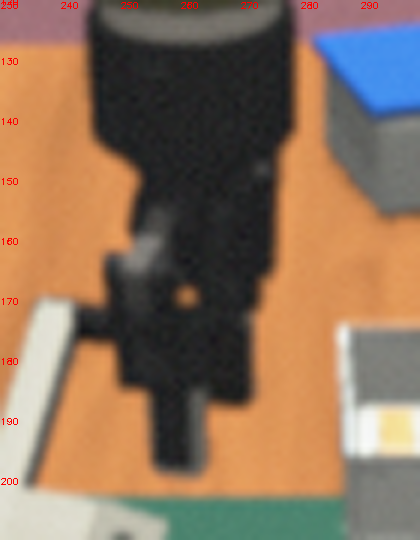

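```bash
python3 -c "
from h import *
g=lambda a,b,c:R.from_euler('z',71.7-90,degrees=True).apply([a,b,0])+[188,570,c]
for z in(200,210,220,230): print(z,proj('side',np.array([g(0,45,z),g(0,-45,z)])).round(1).tolist())
c=cv2.imread('pics/side0.png')[200:420,480:560];cv2.imwrite('pics/s0g.png',cv2.resize(c,None,fx=2.7,fy=2.7))"
```

```text
200 [[527.6, 403.6], [522.6, 355.9]]
210 [[529.7, 399.0], [524.4, 351.3]]
220 [[531.8, 394.2], [526.3, 346.6]]
230 [[533.9, 389.4], [528.1, 341.9]]
```

View pics/s0g.png

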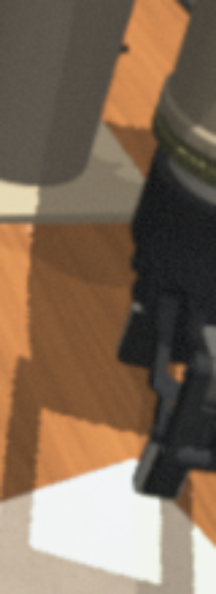

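```bash
python3 -m inch '[[[-0.1,-0.2,3],[0,0,0],0.6],[[-0.1,-0.2,6],[0,0,0],0.6],[[-0.1,-0.2,6.5],[0,0,0],0.6],[[-0.1,-0.2,6.5],[0,0,0],0.6]]' 30
python3 -c "
from h import *
st();crop('side',220,150,80,100,6,'pics/s3.png')"
```

```text
time: 2.25
tool_pos: [584.3, 67.5, 147.8]
tcp_rot: [-180.0, -0.1, 163.9]
ft_force: [-0.4, -0.1, 0.6]
finger_gap: 51.5
2.25 [584.3  67.5 147.8] [-1.7996e+02 -1.4000e-01  1.6391e+02] [-0.4 -0.1  0.6] 51.5 [  1.6   8.   91.6   0.   80.5 -72.3]
```

View pics/s3.png

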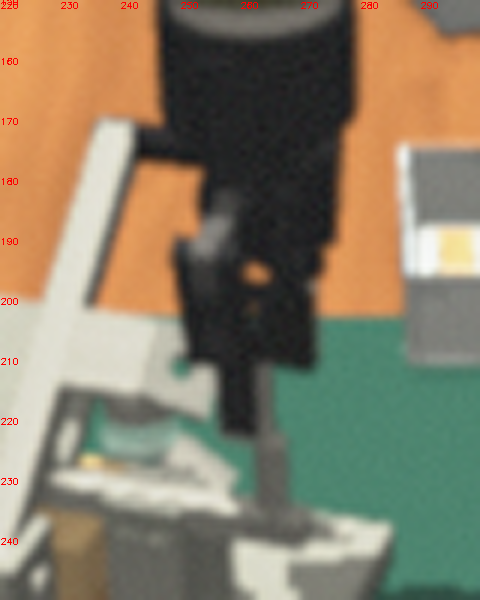

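```bash
python3 -m inch '[[[0,0,0],[0,0,0],0],[[0,0,0],[0,0,0],0],[[0,0,0],[0,0,0],0],[[0,0,0],[0,0,0],0],[[0,0,0],[0,0,0],0]]' 30
python3 -c "
from h import *
st();crop('side',220,150,80,100,6,'pics/s4.png')"
```

```text
time: 2.8
tool_pos: [585.7, 66.9, 148.9]
tcp_rot: [180.0, 0.0, 163.9]
ft_force: [0.6, -0.1, 1.0]
finger_gap: -0.2
2.8 [585.7  66.9 148.9] [1.7999e+02 2.0000e-02 1.6385e+02] [ 0.6 -0.1  1. ] -0.2 [  1.5   8.   91.5   0.   80.5 -72.3]
```

View pics/s4.png

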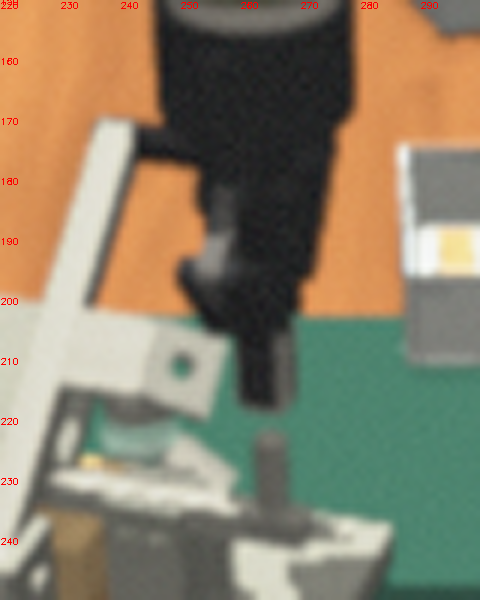

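```bash
python3 -m inch '[[[0,0.1,0.7],[0,0,0],0],[[0,0.1,0.7],[0,0,0],0]]'; for i in 1 2 3; do echo; done;  python3 -m inch '[[[0,0,0.15],[0,0,0],0],[[0,0,0.15],[0,0,0],0]]'
```

```text
time: 3.05
tool_pos: [585.0, 67.9, 140.1]
tcp_rot: [-180.0, -0.1, 163.9]
ft_force: [-0.7, 0.0, -0.0]
finger_gap: -0.4



time: 3.25
tool_pos: [585.6, 67.9, 139.7]
tcp_rot: [-180.0, -0.0, 163.9]
ft_force: [0.7, -0.2, 0.3]
finger_gap: 0.1
```

```bash
python3 -m inch '[[[0,0,0.15],[0,0,0],0],[[0,0,0.15],[0,0,0],0]]'
```

```text
time: 3.45
tool_pos: [585.7, 67.9, 138.5]
tcp_rot: [-180.0, -0.0, 163.9]
ft_force: [0.6, 0.7, 0.1]
finger_gap: 0.1
```

```bash
python3 -m inch '[[[0,0,0.15],[0,0,0],0],[[0,0,0.15],[0,0,0],0]]'
```

```text
time: 3.65
tool_pos: [585.7, 67.9, 136.9]
tcp_rot: [-180.0, -0.0, 163.9]
ft_force: [0.1, -0.9, -0.0]
finger_gap: -0.0
```

```bash
python3 -m inch '[[[0,0,0.15],[0,0,0],0],[[0,0,0.15],[0,0,0],0]]'
```

```text
time: 3.85
tool_pos: [586.3, 67.8, 136.8]
tcp_rot: [180.0, 0.1, 163.9]
ft_force: [-1.1, -0.7, 4.8]
finger_gap: 0.2
```

```bash
python3 -m inch '[[[0,0,-1.6],[0,0,0],0.5],[[0,0,-1.8],[0,0,0],0.5],[[0,0,-1.8],[0,0,0],0.5],[[0,0,-1.8],[0,0,0],0.5],[[0,0,0.5],[0,0,0],0.5],[[0,0,2.6],[0,0,0],0.5],[[0,0,2.6],[0,0,0],0.5],[[0,0,2.6],[0,0,0],0],[[0,0,2.6],[0,0,0],0],[[0,0,2.6],[0,0,0],0],[[0,0,2.6],[0,0,0],0],[[0,0,2.6],[0,0,0],0]]' 30
python3 -c "
from h import *
st();crop('side',220,150,80,100,6,'pics/s5.png')"
```

```text
time: 5.05
tool_pos: [586.8, 69.2, 110.9]
tcp_rot: [179.8, 0.1, 163.9]
ft_force: [2.3, 5.8, -3.4]
finger_gap: 12.6
5.05 [586.8  69.2 110.9] [1.7985e+02 1.1000e-01 1.6389e+02] [ 2.3  5.8 -3.4] 12.6 [  1.7   9.9  93.5   0.1  76.4 -72.2]
```

View pics/s5.png

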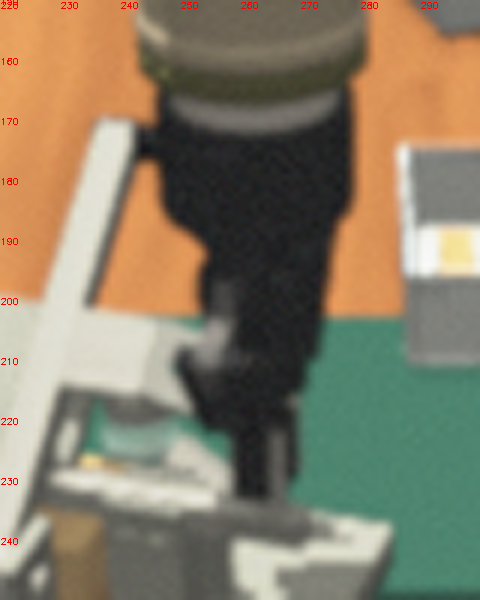

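```bash
python3 -m inch '[[[1,0,0],[0,0,0],0],[[2,0,0],[0,0,0],0],[[3,0,0],[0,0,0],0],[[3.2,0,0],[0,0,0],0],[[3.2,0,0],[0,0,0],0],[[3.2,0,0],[0,0,0],0]]'; python3 -c "
from h import *
st()"
```

```text
time: 5.7
tool_pos: [558.1, 77.7, 111.3]
tcp_rot: [179.8, 0.4, 163.9]
ft_force: [12.7, 4.2, -10.1]
finger_gap: 12.7
5.7 [558.1  77.7 111.3] [179.79   0.37 163.87] [ 12.7   4.2 -10.1] 12.7 [  2.7   5.5  98.3   0.1  75.8 -71.2]
```

```bash
python3 -m inch '[[[3.2,0,0],[0,0,0],0.5],[[3.2,0,0],[0,0,0],0.5],[[3.2,0,0],[0,0,0],0.5],[[3.2,0,-4],[0,0,0],0.5],[[3.2,0,-8],[0,0,0],0.4],[[3.2,0,-12],[0,0,0],0]]'; python3 -c "
from h import *
st();crop('side',210,150,100,100,6,'pics/s6.png');print(rel((610,-51,260),tool(-16.17,0,'y')))"
```

```text
time: 6.3
tool_pos: [525.2, 85.4, 232.2]
tcp_rot: [180.0, 0.1, 163.8]
ft_force: [0.1, -0.4, 0.1]
finger_gap: 20.7
6.3 [525.2  85.4 232.2] [1.7997e+02 1.0000e-01 1.6384e+02] [ 0.1 -0.4  0.1] 20.7 [  3.7  -3.6  94.7  -0.   88.8 -70.1]
([-11.65, -10.84, -1.83], [0.004, 0.012, 0.0])
```

View pics/s6.png

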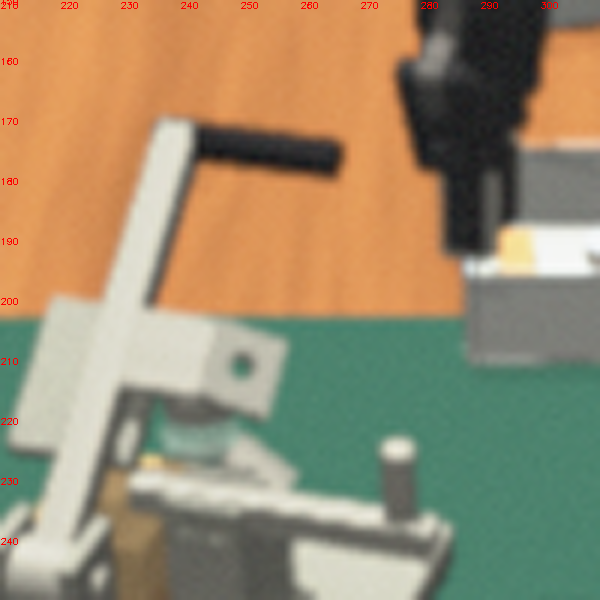

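```bash
python3 -c "
from h import *
g=pose((670.2,-8,-.2823))
print(proj('side',g([(-100-t,50,154.5) for t in(0,26,28,30,32)])))"
```

```text
[[263.60727775 222.05865906]
 [274.03059819 223.66317622]
 [274.8377315  223.78737101]
 [275.64562648 223.91167559]
 [276.4542829  224.03608989]]
```

```bash
python3 -c "
from h import *
crop('top',235,170,80,60,8,'pics/t7.png')
im=viewer.snapshot('side')[215:235,260:290].astype(int).sum(2)
a=cv2.imread('pics/side0.png')[215:235,250:280].astype(int).sum(2)
print(im[6:14:1].tolist());print(a[4:12].tolist())
g=pose((670.2,-8,-.2823))
print(proj('top',g([(-100-t,50,154.5) for t in(0,26,28,30,32)])))"
```

```text
[[318, 319, 320, 320, 309, 317, 329, 312, 322, 313, 324, 318, 316, 318, 316, 312, 319, 318, 308, 317, 314, 317, 318, 317, 312, 317, 317, 315, 316, 316], [316, 311, 315, 319, 326, 312, 326, 320, 321, 322, 303, 312, 319, 327, 361, 396, 402, 390, 351, 320, 314, 308, 317, 318, 315, 318, 321, 311, 312, 315], [309, 313, 320, 314, 312, 316, 313, 315, 320, 324, 306, 320, 335, 390, 495, 566, 573, 545, 459, 354, 314, 314, 319, 320, 311, 319, 315, 318, 317, 316], [327, 316, 317, 318, 317, 322, 318, 317, 316, 322, 317, 312, 332, 454, 601, 664, 670, 641, 548, 396, 317, 317, 316, 315, 317, 321, 318, 325, 316, 317], [326, 324, 311, 311, 314, 316, 315, 315, 310, 321, 316, 308, 335, 424, 577, 645, 650, 621, 521, 382, 321, 318, 314, 317, 319, 311, 313, 320, 314, 313], [314, 322, 316, 315, 321, 319, 315, 317, 312, 316, 322, 311, 312, 359, 448, 504, 507, 476, 413, 334, 302, 319, 325, 322, 316, 312, 322, 315, 319, 322], [322, 315, 320, 311, 317, 319, 316, 315, 321, 320, 318, 314, 309, 305, 323, 345, 340, 327, 308, 304, 315, 319, 310, 312, 319, 314, 321, 315, 313, 315], [333, 313, 319, 315, 317, 317, 317,
[... 779 characters left out ...]
4, 326, 445, 574, 629, 632, 577, 478, 344, 300, 296, 297, 301, 297, 296, 296, 300, 303, 302, 303], [549, 532, 511, 462, 376, 335, 298, 298, 302, 304, 293, 306, 365, 452, 503, 508, 456, 384, 314, 295, 307, 306, 305, 302, 309, 298, 302, 302, 301, 304], [569, 562, 552, 515, 460, 410, 351, 312, 295, 296, 297, 290, 291, 310, 346, 333, 313, 284, 283, 302, 301, 304, 300, 303, 308, 301, 304, 304, 306, 300], [559, 568, 559, 542, 520, 486, 431, 364, 321, 307, 304, 287, 278, 279, 282, 271, 270, 268, 282, 302, 296, 308, 301, 302, 296, 308, 304, 299, 304, 300]]
[[258.9201923  197.2514691 ]
 [255.55135307 208.84250989]
 [255.29158169 209.73643944]
 [255.03172093 210.63069716]
 [254.77177092 211.52528266]]
```

View pics/t7.png

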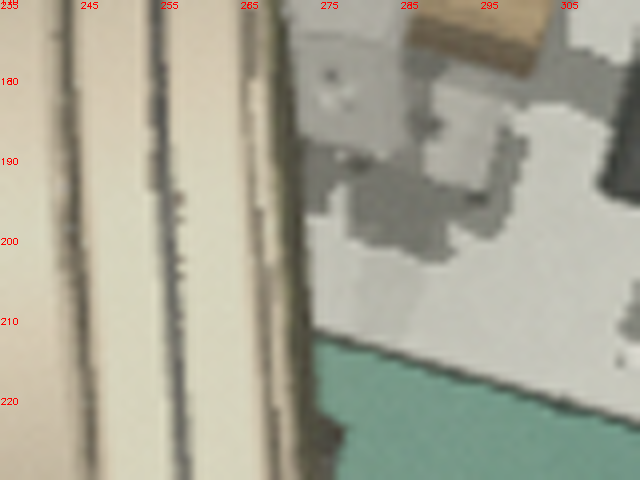

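```bash
python3 -c "
from h import *
Rk=tool(-16.17,0,'y')
print(rel((583.5,69.3,232),Rk),rel((583.5,69.3,112),Rk))"
```

```text
([-5.8, -0.01, 0.36], [0.003, 0.009, 0.0]) ([-5.69, -0.05, 12.36], [0.003, 0.009, 0.0])
```

```bash
python3 -m inch '[[[-5,0,0],[0,0,0],0],[[-5.8,0,0],[0,0,0],0],[[-5.8,0,0],[0,0,0],0],[[-5.8,0,5],[0,0,0],0],[[-5.8,0,10],[0,0,0],0],[[-5.8,0,12.2],[0,0,0],0],[[-5.8,0,12.2],[0,0,0],0],[[-5.8,0,12.2],[0,0,0],0],[[-5.3,0,12.2],[0,0,0],0],[[-5.3,0,12.2],[0,0,0],0]]'; python3 -m inch '[[[0.4,0,0],[0,0,0],0],[[0.4,0,0],[0,0,0],0]]';python3 -c "
from h import *
st();crop('side',220,160,80,90,6,'pics/s8.png')"
```

```text
time: 7.45
tool_pos: [574.9, 71.2, 108.2]
tcp_rot: [180.0, 0.0, 163.9]
ft_force: [0.4, 0.6, 1.0]
finger_gap: -0.1
time: 7.65
tool_pos: [574.3, 71.2, 108.7]
tcp_rot: [180.0, 0.4, 163.8]
ft_force: [13.9, -4.0, -8.2]
finger_gap: 0.0
7.65 [574.3  71.2 108.7] [179.95   0.43 163.83] [13.9 -4.  -8.2] 0.0 [  2.1   8.   95.9  -0.1  75.7 -71.8]
```

View pics/s8.png

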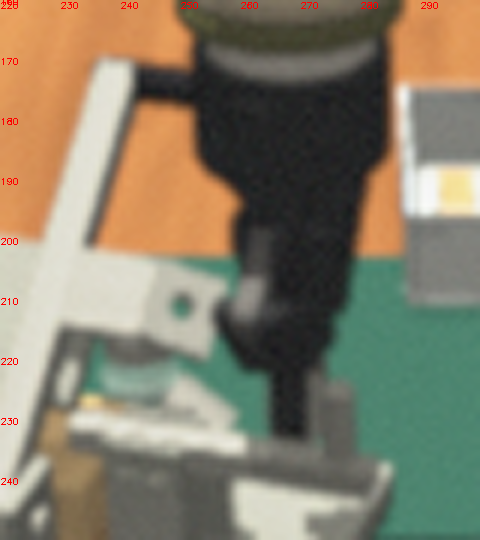

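```bash
python3 -c "
from h import *
Rk=tool(-16.17,0,'y');g=pose((670.2,-8,-.2823))
p=g((-45,-58,235))[0];print(p,rel(p,Rk))"

```

```text
[610.82443255 -51.16876173 235.        ] ([-7.01, -10.72, -12.59], [0.001, 0.007, -0.0])
```

```bash
python3 -m inch '[[[-1,0,0],[0,0,0],0],[[-1,0,-5],[0,0,0],0],[[-1,0,-10],[0,0,0],0],[[-1,0,-13],[0,0,0],0],[[-2,-3,-13],[0,0,0],0],[[-5,-7,-13],[0,0,0],0],[[-7.3,-10.7,-13],[0,0,0],0],[[-7.3,-10.7,-13],[0,0,0],0],[[-7.3,-10.7,-13],[0,0,0],0]]';python3 -c "
from h import *
Rk=tool(-16.17,0,'y');g=pose((670.2,-8,-.2823))
st();crop('side',200,140,100,110,5,'pics/s9.png');crop('top',230,110,120,120,5,'pics/t9.png')
p=g((-45,-58,220))[0];print(p,rel(p,Rk))"
```

```text
time: 8.6
tool_pos: [611.7, -52.1, 237.4]
tcp_rot: [180.0, -0.1, 163.7]
ft_force: [0.1, -0.3, 0.4]
finger_gap: -0.2
8.6 [611.7 -52.1 237.4] [ 1.7998e+02 -5.0000e-02  1.6373e+02] [ 0.1 -0.3  0.4] -0.2 [ -9.7   9.2  80.9   0.   89.9 -83.4]
[610.82443255 -51.16876173 220.        ] ([0.04, -0.1, 1.75], [0.0, -0.001, 0.001])
```

View pics/s9.png

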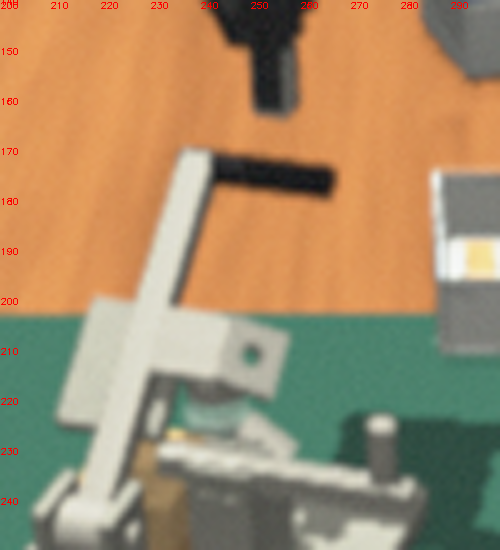

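View pics/t9.png

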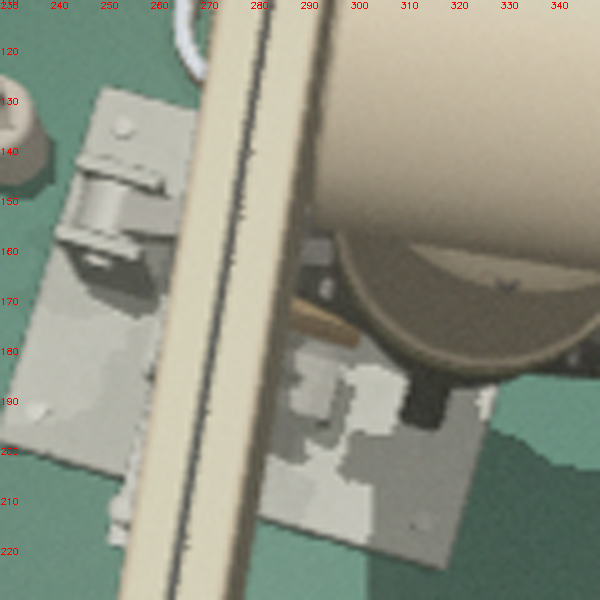

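```bash
python3 -m inch '[[[0,0,2.3],[0,0,0],0],[[0,-0.6,3.2],[0,0,0],0],[[0,-1.2,4.2],[0,0,0],0],[[0,-1.8,5.1],[0,0,0],0],[[0,-2.3,6.1],[0,0,0],0],[[0,-2.7,7.1],[0,0,0],0],[[0,-3.1,8.1],[0,0,0],0],[[0,-3.4,9.2],[0,0,0],0],[[0,-3.7,10.2],[0,0,0],0],[[0,-3.9,11.3],[0,0,0],0],[[0,-4.1,12.4],[0,0,0],0],[[0,-4.1,12.4],[0,0,0],0]]';python3 -c "
from h import *
st();crop('side',200,140,100,110,5,'pics/s10.png')"
```

```text
time: 9.9
tool_pos: [598.7, -90.0, 110.8]
tcp_rot: [180.0, -0.2, 163.8]
ft_force: [-0.3, 1.0, -0.4]
finger_gap: 0.2
9.9 [598.7 -90.  110.8] [179.99  -0.23 163.85] [-0.3  1.  -0.4] 0.2 [-13.4  12.5  90.6   0.   77.2 -87.3]
```

View pics/s10.png

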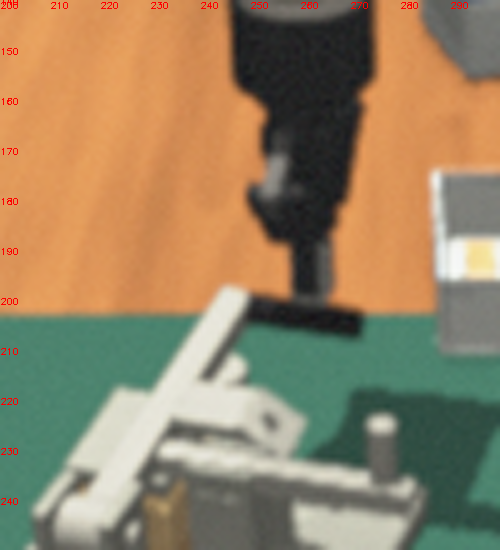

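```bash
python3 -m inch '[[[0,-0.1,1],[0,0,0],0],[[0,-0.1,2],[0,0,0],0],[[0,-0.1,2.1],[0,0,0],0],[[0,-0.1,2.2],[0,0,0],0],[[0,-0.1,2.2],[0,0,0],0]]';python3 -c "
from h import *
st();crop('side',200,140,100,110,5,'pics/s11.png')"
```

```text
time: 10.45
tool_pos: [599.9, -91.3, 91.5]
tcp_rot: [180.0, -0.0, 163.9]
ft_force: [-0.2, -0.3, 0.2]
finger_gap: -0.2
10.45 [599.9 -91.3  91.5] [ 1.8000e+02 -3.0000e-02  1.6386e+02] [-0.2 -0.3  0.2] -0.2 [-13.5  13.5  91.5   0.   75.  -87.4]
```

View pics/s11.png

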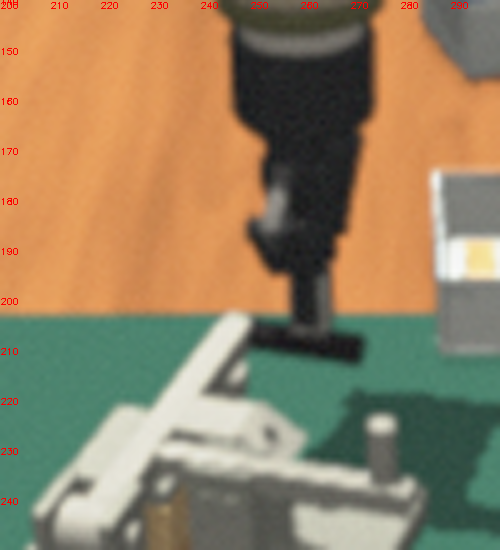

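Not yet pressed at the stop; continue.

```bash
python3 -m inch '[[[0,0,0.3],[0,0,0],0],[[0,0,0.3],[0,0,0],0]]'; python3 -m inch '[[[0,0,0.2],[0,0,0],0],[[0,0,0.2],[0,0,0],0]]'
```

```text
time: 10.7
tool_pos: [600.3, -91.4, 91.0]
tcp_rot: [-180.0, 0.0, 163.9]
ft_force: [-7.7, 1.3, 17.3]
finger_gap: 0.1
time: 10.9
tool_pos: [600.5, -91.4, 90.9]
tcp_rot: [-180.0, 0.1, 163.9]
ft_force: [-15.7, 3.2, 29.2]
finger_gap: -0.1
```

```bash
python3 -m inch '[[[0,0,0.2],[0,0,0],0],[[0,0,0.2],[0,0,0],0]]'
```

```text
time: 11.1
tool_pos: [600.7, -91.5, 90.7]
tcp_rot: [-180.0, 0.1, 163.9]
ft_force: [-23.1, 5.2, 41.1]
finger_gap: 0.2
```

```bash
cat >> h.py <<'E'
STAND=(481.6,308.8,.3285); PRESS=(670.2,-8,-.2823)
def rodp(d): # point at rod z=d in the stand
    return pose(STAND)((-12.5-.5*d,-32,63.8+.866*d))[0]
E
python3 -m inch '[[[0,0,-2],[0,0,0],0],[[0,0,-6],[0,0,0],0],[[0,0,-10],[0,0,0],0],[[0,0,-12],[0,0,0],0.3],[[0,0,-12],[0,0,0],0.3]]'
python3 -c "
from h import *
p=rodp(70.5);print(p,rel(p,tool(18.82,30,'x')));st()
crop('top',230,110,120,116,6,'pics/t12.png');crop('side',200,190,100,100,6,'pics/s12.png')"
```

```text
time: 11.6
tool_pos: [602.5, -91.9, 209.6]
tcp_rot: [180.0, 0.4, 163.9]
ft_force: [0.6, 0.3, 0.1]
finger_gap: 25.2
[446.72727457 263.10584806 124.853     ] ([24.89, 29.77, 8.3], [-0.478, -0.245, 0.94])
11.6 [602.5 -91.9 209.6] [179.98   0.44 163.86] [0.6 0.3 0.1] 25.2 [-13.5   8.6  84.5   0.   86.5 -87.4]
```

View pics/s12.png

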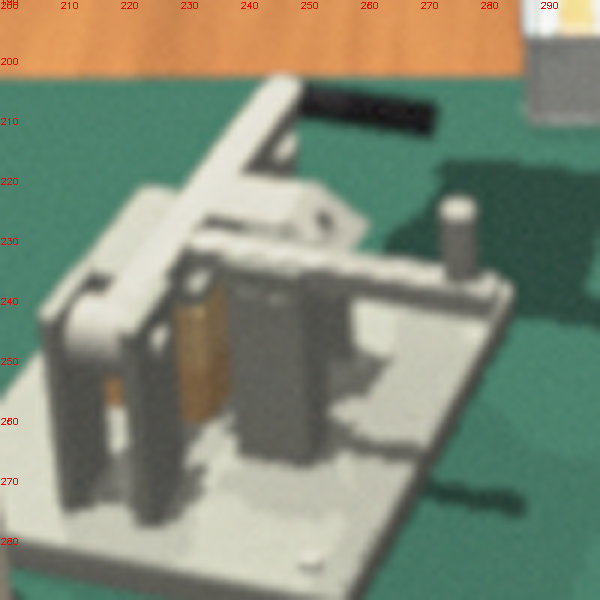

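```bash
python3 -m inch '[[[24.9,29.8,0],[-0.478,-0.245,0.94],0.5],[[24.9,29.8,0],[-0.478,-0.245,0.94],0.5],[[24.9,29.8,0],[-0.478,-0.245,0.94],0.5],[[24.9,29.8,0],[-0.478,-0.245,0.94],0.5],[[24.9,29.8,0],[-0.478,-0.245,0.94],0.5],[[24.9,29.8,0],[-0.478,-0.245,0.94],0.5],[[24.9,29.8,0],[-0.478,-0.245,0.94],0.5],[[24.9,29.8,0],[-0.478,-0.245,0.94],0.5],[[24.9,29.8,0],[-0.478,-0.245,0.94],0.5],[[24.9,29.8,0],[-0.478,-0.245,0.94],0.5],[[24.9,29.8,0],[-0.478,-0.245,0.94],0.5],[[24.9,29.8,4],[-0.478,-0.245,0.94],0.5],[[24.9,29.8,5.3],[-0.478,-0.245,0.94],0.5],[[24.9,29.8,5.3],[-0.478,-0.245,0.94],0.5],[[24.9,29.8,5.3],[-0.478,-0.245,0.94],0.5]]'
python3 -c "
from h import *
p=rodp(70.5);print(p,rel(p,tool(18.82,30,'x')));st()
crop('top',120,200,130,100,6,'pics/t13.png');crop('side',270,210,110,130,4,'pics/s13.png')
for n in('top','side'):
  s=telemetry.sense();M=R.from_euler('xyz',s['tcp_rot'],degrees=True);print(n,[proj(n,M.apply((0,0,-d))+s['tool_pos']).round(1).tolist() for d in(0,17.5,36.5,90)])
"
```

```text
time: 13.2
tool_pos: [444.2, 263.2, 151.7]
tcp_rot: [150.4, -0.2, 108.7]
ft_force: [-0.2, 0.2, 0.1]
finger_gap: 42.9
[446.72727457 263.10584806 124.853     ] ([-0.1, -1.12, 2.45], [-0.008, -0.002, -0.004])
13.2 [444.2 263.2 151.7] [150.43  -0.19 108.7 ] [-0.2  0.2  0.1] 42.9 [ 28.4 -34.7 132.6  -5.7  53.   12. ]
top [[[167.2, 264.7]], [[166.3, 269.0]], [[165.2, 273.8]], [[162.0, 288.6]]]
side [[[330.2, 273.8]], [[334.6, 266.9]], [[339.3, 259.3]], [[353.0, 237.5]]]
```

View pics/s13.png

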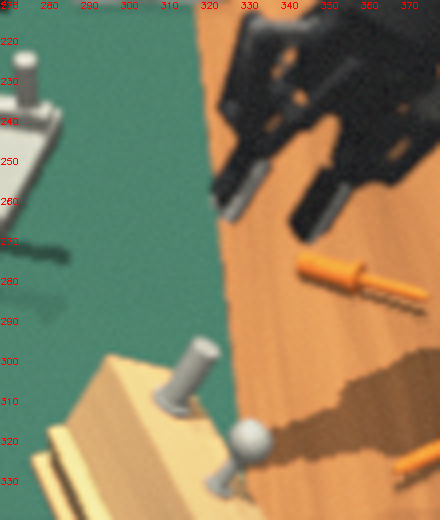

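View pics/t13.png

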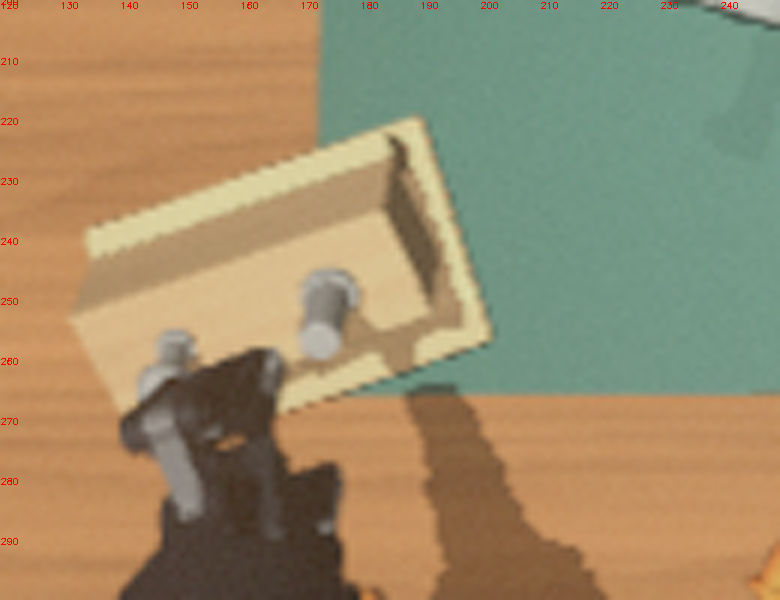

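View pics/t12.png

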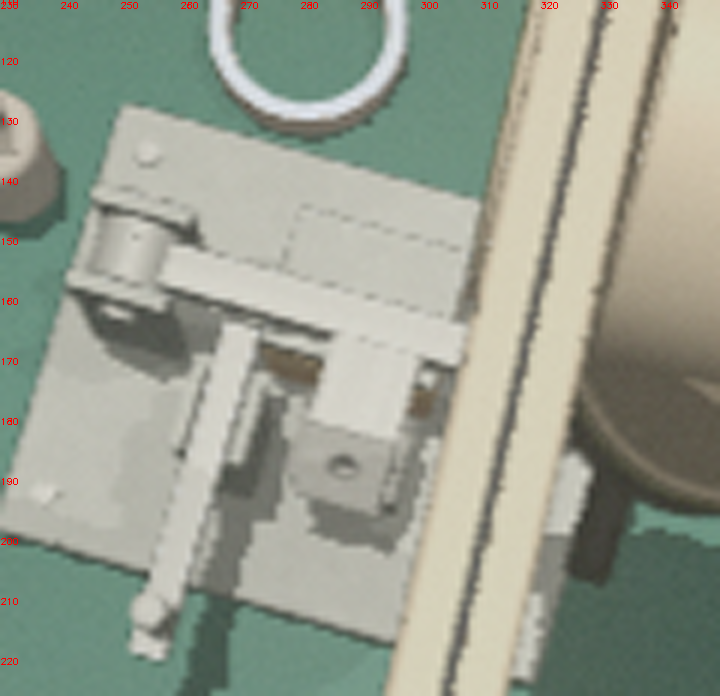

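```bash
python3 -c "
from h import *
crop('top',110,230,100,120,6,'pics/t14.png')
s=telemetry.sense();M=R.from_euler('xyz',s['tcp_rot'],degrees=True)
P=lambda *a:proj('top',M.apply(a)+s['tool_pos'])[0].round(1).tolist()
print(P(0,28,-22),P(11,28,-22),P(-11,28,-22),P(0,-28,-22),P(0,0,-90),P(0,0,-130)); print(s['time'],s['tool_pos'],s['finger_gap'])"
```

```text
[160.3, 259.2] [155.3, 261.0] [165.4, 257.5] [171.4, 280.7] [161.9, 288.6] [159.3, 300.9]
13.35 [444.90056712 264.1570313  153.5473146 ] 42.62130140474006
```

View pics/t14.png

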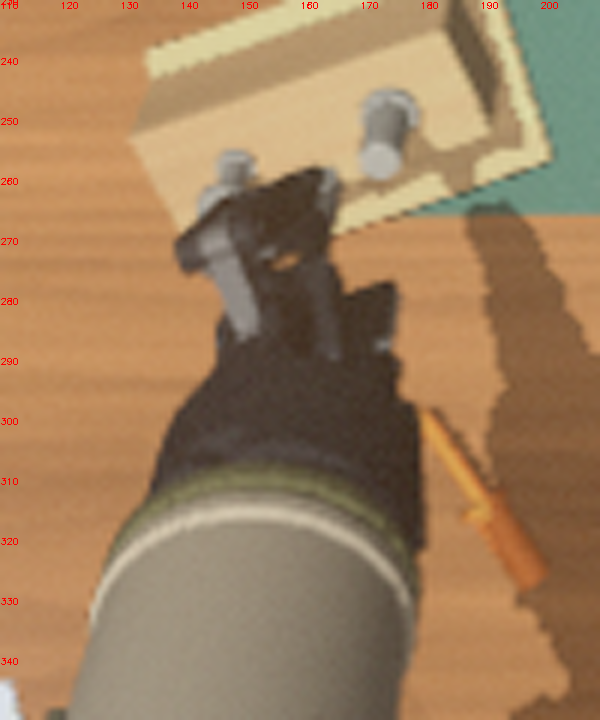

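```bash
python3 -c "
from h import *
Rt=tool(18.82,30,'x')
m=np.array([444.5,263.7,152.6])
for d in(70.5,20,-9.5): print(d,rodp(d).round(1),(Rt.T@(rodp(d)-m)/10).round(2))
"
```

```text
70.5 [446.7 263.1 124.9] [-0.13 -1.22  2.5 ]
20 [470.6 271.3  81.1] [-0.13 -1.22  7.55]
-9.5 [484.6 276.   55.6] [-0.13 -1.22 10.5 ]
```

```bash
python3 -m inch '[[[-0.1,-1.2,2.5],[0,0,0],0.5],[[-0.1,-1.2,5],[0,0,0],0.5],[[-0.1,-1.2,7],[0,0,0],0.5],[[-0.1,-1.2,7],[0,0,0],0.5],[[-0.1,-1.2,7],[0,0,0],0.5]]'
python3 -c "
from h import *
st();crop('top',120,220,90,90,6,'pics/t15.png');crop('side',280,220,90,110,5,'pics/s15.png')
"
```

```text
time: 13.85
tool_pos: [467.1, 271.2, 85.6]
tcp_rot: [150.4, -0.2, 108.8]
ft_force: [-0.8, 0.2, 1.4]
finger_gap: 42.9
13.85 [467.1 271.2  85.6] [150.38  -0.21 108.77] [-0.8  0.2  1.4] 42.9 [ 27.7 -24.2 133.   -6.3  42.   12.6]
```

View pics/s15.png

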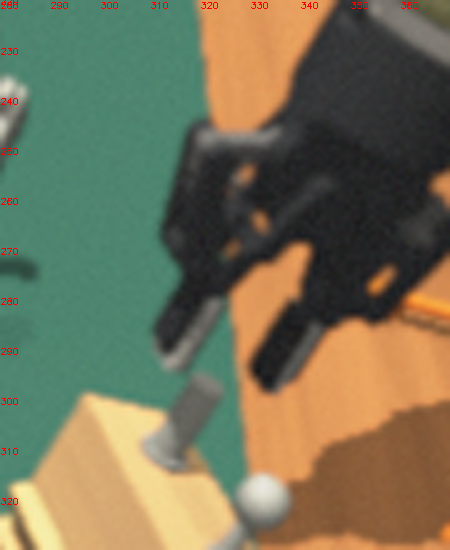

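View pics/t15.png

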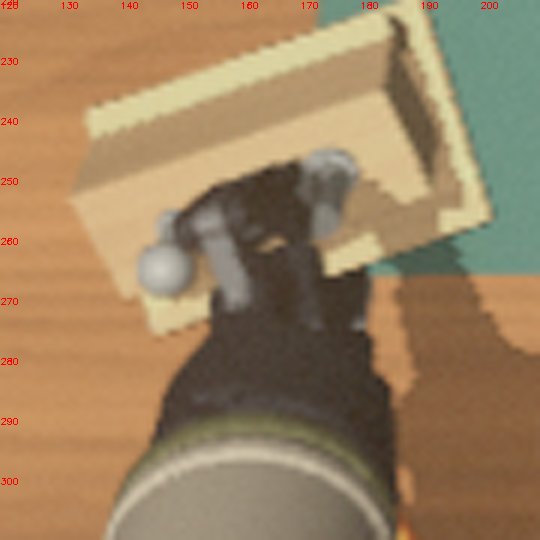

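```bash
python3 -c "
from h import *
s=telemetry.sense();M=R.from_euler('xyz',s['tcp_rot'],degrees=True)
for n in('top','side'):
  P=lambda *a:proj(n,M.apply(a)+s['tool_pos'])[0].round(1).tolist()
  print(n,'up',P(11,21,-22),P(-11,21,-22),P(11,35,-22),P(-11,35,-22),'lo',P(11,-21,-22),P(-11,-21,-22),'axis',P(0,0,-22),P(0,0,-60)); print('rodtop',proj(n,rodp(40))[0])
"
python3 -c "
import cv2
c=cv2.imread('pics/t15.png')
" ; python3 - <<'E'
import sys;sys.path.insert(0,'.')
from h import *
crop('top',145,235,45,45,14,'pics/t16.png')
E
```

```text
top up [163.5, 252.2] [172.8, 248.9] [160.9, 247.0] [170.2, 243.7] lo [171.1, 267.2] [180.3, 264.1] axis [172.0, 258.2] [170.2, 266.9]
rodtop [172.93871472 256.36186795]
side up [317.2, 294.6] [313.3, 287.9] [311.7, 293.2] [307.8, 286.5] lo [333.3, 298.5] [329.2, 292.0] axis [323.3, 293.2] [332.5, 278.8]
rodtop [321.31747234 296.00747584]
```

View pics/t16.png

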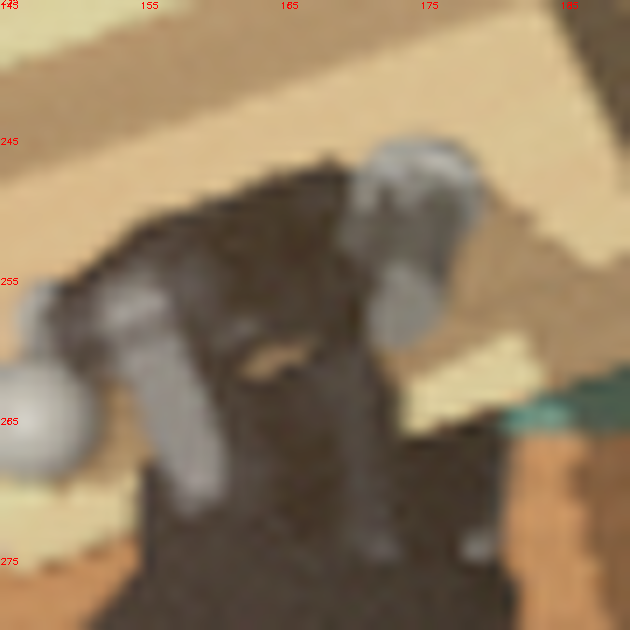

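```bash
python3 -m inch '[[[-0.1,0,1.5],[0,0,0],0.5],[[-0.1,0,3],[0,0,0],0.5],[[-0.1,0,3.5],[0,0,0],0.5],[[-0.1,0,3.5],[0,0,0],0.5]]'
python3 -c "
from h import *
st();crop('top',145,235,45,45,12,'pics/t17.png');crop('side',280,230,90,110,5,'pics/s17.png')
"
```

```text
time: 14.4
tool_pos: [483.5, 275.8, 54.5]
tcp_rot: [150.4, -0.2, 108.8]
ft_force: [-0.4, -0.1, -0.3]
finger_gap: 43.0
14.4 [483.5 275.8  54.5] [150.4   -0.21 108.78] [-0.4 -0.1 -0.3] 43.0 [ 27.1 -17.4 131.6  -6.6  36.6  12.7]
```

View pics/s17.png

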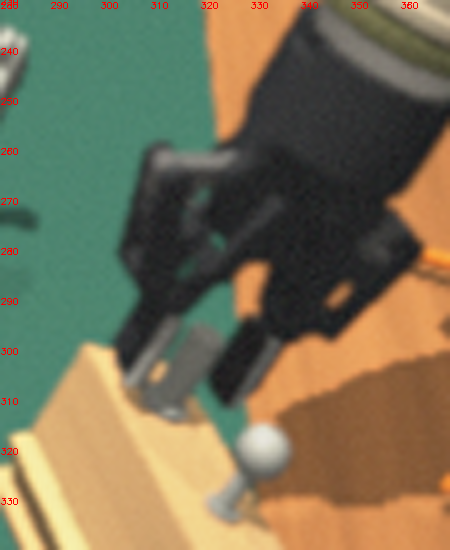

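View pics/t17.png

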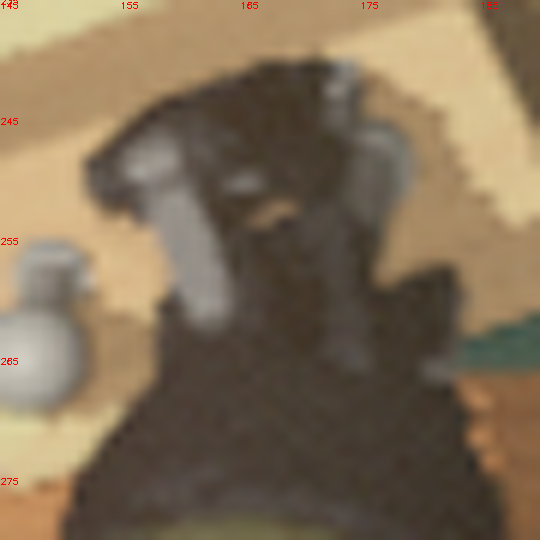

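```bash
python3 -m inch '[[[0,0,0],[0,0,0],0],[[0,0,0],[0,0,0],0],[[0,0,0],[0,0,0],0],[[0,0,0],[0,0,0],0],[[0,0,0],[0,0,0],0]]' 30
python3 -c "
from h import *
st();crop('side',280,230,90,110,5,'pics/s18.png')
"
```

```text
time: 15.0
tool_pos: [483.8, 276.1, 55.2]
tcp_rot: [150.3, -0.2, 108.8]
ft_force: [-4.8, -3.3, 7.3]
finger_gap: 15.0
15.0 [483.8 276.1  55.2] [150.33  -0.22 108.78] [-4.8 -3.3  7.3] 15.0 [ 27.2 -17.5 131.6  -6.6  36.6  12.7]
```

View pics/s18.png

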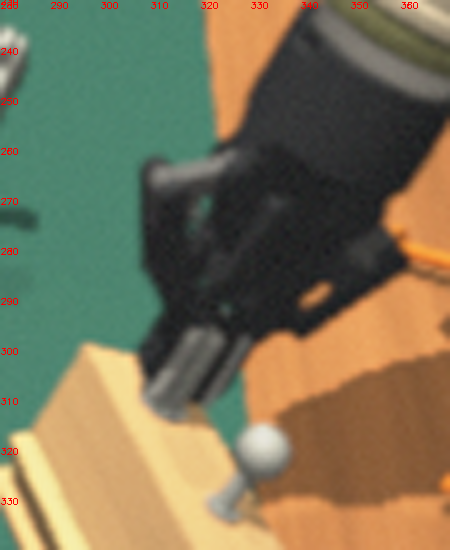

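```bash
python3 -m inch '[[[0,0,-1],[0,0,0],0],[[0,0,-3],[0,0,0],0],[[0,0,-6],[0,0,0],0],[[0,0,-9],[0,0,0],0],[[0,0,-9],[0,0,0],0],[[0,0,-9],[0,0,0],0]]'
python3 -c "
from h import *
st();crop('top',130,230,80,80,7,'pics/t19.png');crop('side',280,220,90,110,5,'pics/s19.png')
g=pose(PRESS);print('hole top', proj('top',g((-50.4-12*math.sin(math.radians(35)),0,93.4+12*math.cos(math.radians(35))))))
"
```

```text
time: 15.65
tool_pos: [442.0, 261.6, 133.5]
tcp_rot: [150.2, -0.2, 108.8]
ft_force: [0.2, -0.1, -1.4]
finger_gap: 15.1
15.65 [442.  261.6 133.5] [150.24  -0.23 108.79] [ 0.2 -0.1 -1.4] 15.1 [ 28.2 -34.4 134.4  -5.8  50.7  12. ]
hole top [[286.8825098  187.94995997]]
```

View pics/s19.png

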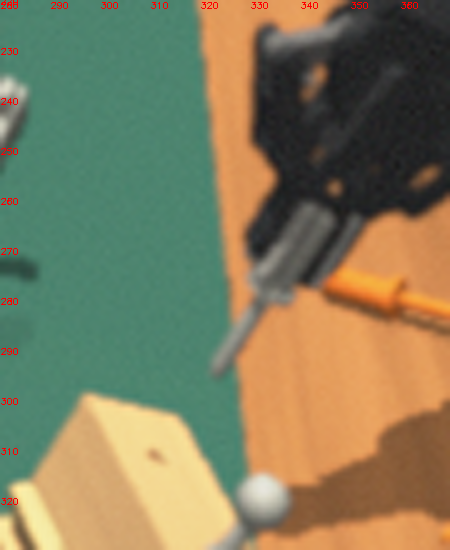

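View pics/t19.png

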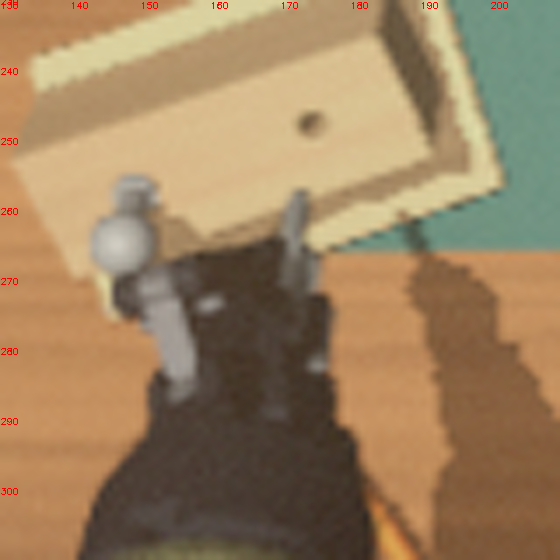

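```bash
cat >> h.py <<'E'
def tri(a,b):
    q=least_squares(lambda P:np.r_[(proj("top",P)-a).ravel(),(proj("side",P)-b).ravel()],(500,0,100));return q.x,q.fun
E
python3 -c "
from h import *
s=telemetry.sense();M=R.from_euler('xyz',s['tcp_rot'],degrees=True)
t,f=tri((172.9,257.0),(323,294.1));print(t,f)
print(M.inv().apply(t-s['tool_pos']));print(s['tool_pos'],[proj(n,M.apply((0,0,35.5))+s['tool_pos']) for n in('top','side')])
# press target
g=pose(PRESS);a=math.radians(35);ax=np.array([-math.sin(a),0,math.cos(a)]);o=np.array([-50.4,0,93.4])
Rt=tool(math.degrees(PRESS[2]),35,'x')
for d in(12,70,90): 
  p=g(o+ax*(d-9.5))[0]; print(d,p.round(1),rel(p,Rt))
p=g(o+ax*60.5+[0,0,80])[0];print(p,rel(p,Rt))
"
```

```text
[458.71320012 266.91026266 102.61904537] [-0.02609027  0.49733899 -0.45751126  0.00418217]
[-0.16984677  2.18192225 33.9846701 ]
[441.03943242 260.97929603 131.11832614] [array([[173.25984681, 257.97514946]]), array([[323.04787646, 294.92465114]])]
12 [620.4   6.4  95.4] ([-29.89, 5.94, 7.35], [-0.094, -0.328, 0.514])
70 [588.5  15.7 143. ] ([-27.96, 5.91, 1.87], [-0.094, -0.328, 0.514])
90 [577.4  18.9 159.3] ([-27.3, 5.89, -0.01], [-0.094, -0.328, 0.514])
[588.46716957  15.70629356 222.95869868] ([-27.94, 9.85, -5.09], [-0.094, -0.328, 0.514])
```

```bash
python3 -c "
from h import *
M=tool(18.82,30,'x');tp=np.array([467.5,271,85.8])
for a,b in(((153,256),(320,246.5)),((158.5,269.5),(334.5,245.5))):
  t,f=tri(a,b);print(t,f.round(1),M.T@(t-tp))
"
```

```text
[466.78169557 270.48274043 224.97426361] [ 0.  -0.8  0.8 -0. ] [  -0.25788295   68.85380969 -120.95183156]
[439.0144231  260.60493523 220.38851815] [ 0.  -0.2  0.2 -0. ] [  -0.64997387   41.03978807 -131.71510168]
```

```bash
python3 -m inch '[[[-28,9.9,-5.1],[-0.094,-0.328,0.514],0],[[-28,9.9,-5.1],[-0.094,-0.328,0.514],0],[[-28,9.9,-5.1],[-0.094,-0.328,0.514],0],[[-28,9.9,-5.1],[-0.094,-0.328,0.514],0],[[-28,9.9,-5.1],[-0.094,-0.328,0.514],0],[[-28,9.9,-5.1],[-0.094,-0.328,0.514],0],[[-28,9.9,-5.1],[-0.094,-0.328,0.514],0],[[-28,9.9,-5.1],[-0.094,-0.328,0.514],0],[[-28,9.9,-5.1],[-0.094,-0.328,0.514],0],[[-28,9.9,-5.1],[-0.094,-0.328,0.514],0]]'
cat > tgt.py <<'E'
from h import *
g=pose(PRESS);a=math.radians(35);ax=np.array([-math.sin(a),0,math.cos(a)]);o=np.array([-50.4,0,93.4])
Rt=tool(math.degrees(PRESS[2]),35,'x')
st()
for d in(70,12): 
  p=g(o+ax*(d-9.5))[0]; print(d,p.round(1),rel(p,Rt))
E
python3 tgt.py
```

```text
time: 16.75
tool_pos: [588.5, 16.8, 222.9]
tcp_rot: [145.1, -0.1, 74.0]
ft_force: [0.3, 0.1, -1.6]
finger_gap: 14.9
16.75 [588.5  16.8 222.9] [ 1.4506e+02 -5.0000e-02  7.3960e+01] [ 0.3  0.1 -1.6] 14.9 [  3.9 -26.2 121.5 -14.2  52.2  25.4]
70 [588.5  15.7 143. ] ([-0.11, -4.56, 6.57], [-0.001, -0.002, 0.001])
12 [620.4   6.4  95.4] ([-0.12, -4.55, 12.37], [-0.001, -0.002, 0.001])
```

```bash
python3 -m inch '[[[-0.1,-3,4],[0,0,0],0],[[-0.1,-4.5,6.2],[0,0,0],0],[[-0.1,-4.5,6.2],[0,0,0],0],[[-0.1,-4.5,6.2],[0,0,0],0],[[-0.1,-4.5,6.2],[0,0,0],0]]'
python3 tgt.py; python3 -c "
from h import *
crop('top',240,150,90,90,7,'pics/t20.png');crop('side',215,180,80,80,7,'pics/s20.png')
s=telemetry.sense();M=R.from_euler('xyz',s['tcp_rot'],degrees=True)
for n in('top','side'): print(n,proj(n,M.apply((0,0,35.5))+s['tool_pos'])[0].round(1))
"
```

```text
time: 17.25
tool_pos: [589.5, 15.8, 151.1]
tcp_rot: [144.7, -0.2, 73.9]
ft_force: [-0.1, 0.4, -0.3]
finger_gap: 14.9
17.25 [589.5  15.8 151.1] [144.71  -0.16  73.94] [-0.1  0.4 -0.3] 14.9 [  3.8 -22.3 126.6 -16.4  43.2  28.6]
70 [588.5  15.7 143. ] ([-0.04, -0.55, 0.61], [0.005, -0.003, 0.0])
12 [620.4   6.4  95.4] ([-0.06, -0.58, 6.41], [0.005, -0.003, 0.0])
top [286.  189.3]
side [256.6 220.7]
```

View pics/s20.png

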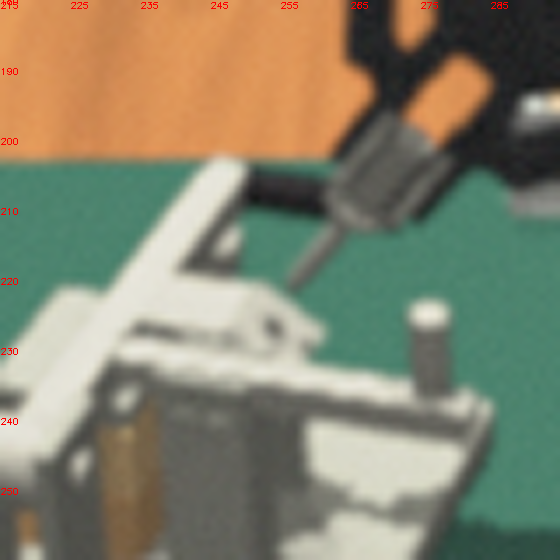

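View pics/t20.png

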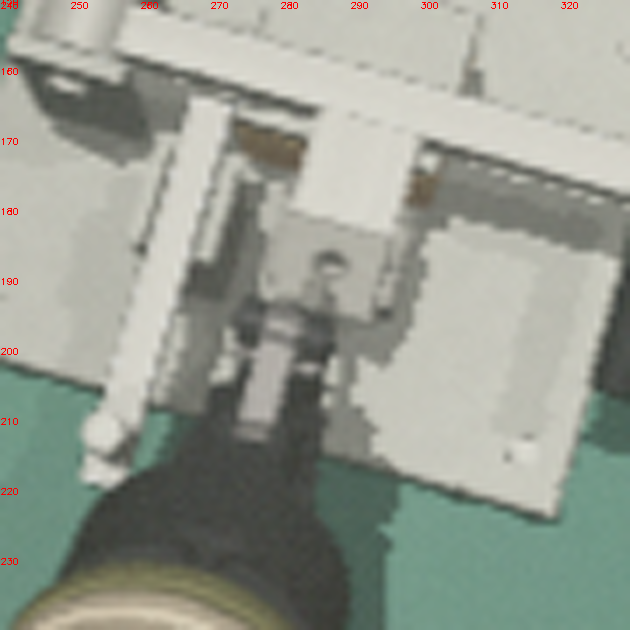

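```bash
python3 -c "
from h import *
crop('top',270,172,36,36,16,'pics/t21.png');crop('side',238,205,36,32,16,'pics/s21.png')
g=pose(PRESS);a=math.radians(35);ax=np.array([-math.sin(a),0,math.cos(a)]);o=np.array([-50.4,0,93.4])
for n in('top','side'):
  P=lambda d,e=(0,0,0):proj(n,g(o+ax*d+np.array(e)))[0]
  print(n,P(12),'axis/mm',(P(31)-P(12))/19,'y',(P(12,(0,10,0))-P(12))/10,'x in-plane',(P(12,(8.19,0,5.74))-P(12))/10)
"
```

```text
top [286.8825098  187.94995997] axis/mm [-0.07235735  0.19194299] y [-0.42174212 -0.11763104] x in-plane [ 0.09652046 -0.38080266]
side [254.62764292 226.7437119 ] axis/mm [ 0.20150174 -0.24048014] y [-0.133556    0.20419681] x in-plane [-0.31210899 -0.23840124]
```

View pics/s21.png

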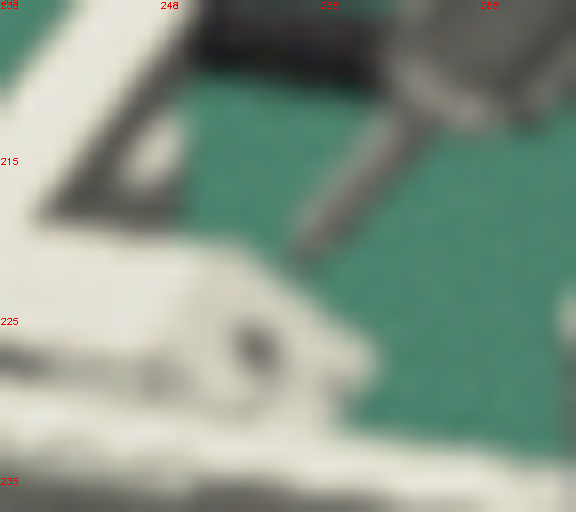

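View pics/t21.png

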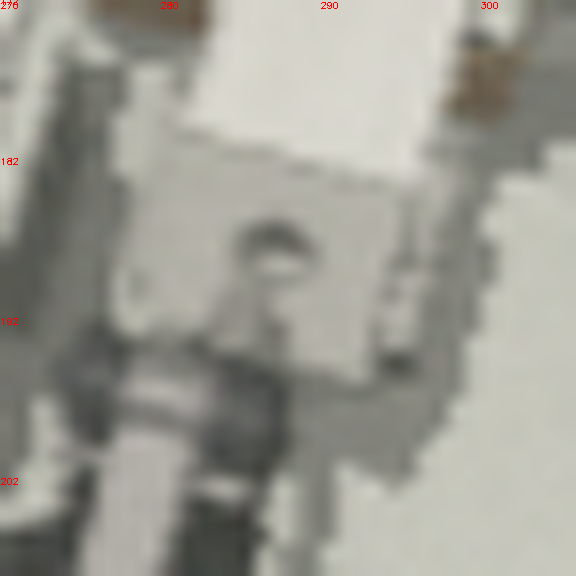

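```bash
python3 -m inch '[[[0,-0.35,0.5],[0,0,0],0],[[0,-0.35,1.5],[0,0,0],0],[[0,-0.35,1.5],[0,0,0],0],[[0,-0.35,1.5],[0,0,0],0]]'
python3 tgt.py; python3 -c "
from h import *
crop('top',270,172,36,36,16,'pics/t22.png');crop('side',238,205,36,32,16,'pics/s22.png')
"
```

```text
time: 17.85
tool_pos: [593.1, 13.1, 132.9]
tcp_rot: [145.0, -0.1, 73.8]
ft_force: [0.1, 0.2, -0.0]
finger_gap: 15.2
17.85 [593.1  13.1 132.9] [ 1.4501e+02 -6.0000e-02  7.3840e+01] [ 0.1  0.2 -0. ] 15.2 [  3.4 -20.  126.7 -16.9  41.   29.2]
70 [588.5  15.7 143. ] ([0.12, 0.15, -1.12], [-0.0, -0.001, -0.0])
12 [620.4   6.4  95.4] ([0.11, 0.15, 4.68], [-0.0, -0.001, -0.0])
```

View pics/s22.png

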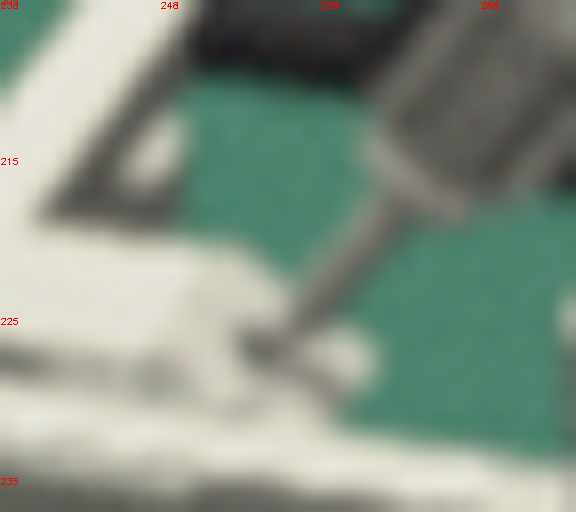

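View pics/t22.png

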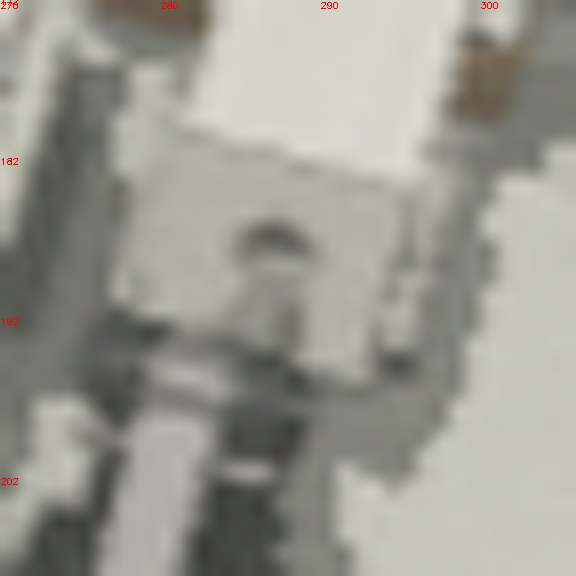

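```bash
python3 -m inch '[[[0.17,0.28,-0.1],[0,0,0],0],[[0.17,0.28,-0.1],[0,0,0],0],[[0.17,0.28,-0.1],[0,0,0],0]]'
python3 tgt.py; python3 -c "
from h import *
crop('top',270,172,36,36,16,'pics/t23.png');crop('side',238,205,36,32,16,'pics/s23.png')
"
```

```text
time: 18.25
tool_pos: [596.0, 14.6, 136.9]
tcp_rot: [144.9, -0.1, 73.9]
ft_force: [-0.8, 0.2, -0.2]
finger_gap: 15.2
18.25 [596.   14.6 136.9] [ 1.4487e+02 -1.1000e-01  7.3870e+01] [-0.8  0.2 -0.2] 15.2 [  3.6 -19.8 126.2 -17.   41.3  29.3]
70 [588.5  15.7 143. ] ([-0.11, -0.27, -0.93], [0.002, -0.002, -0.0])
12 [620.4   6.4  95.4] ([-0.12, -0.28, 4.87], [0.002, -0.002, -0.0])
```

View pics/s23.png

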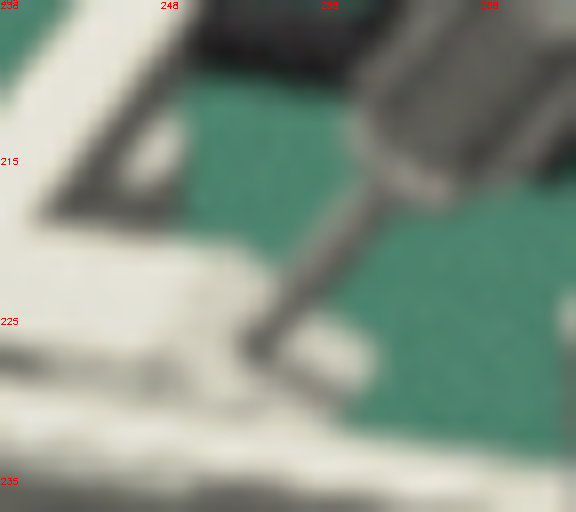

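View pics/t23.png

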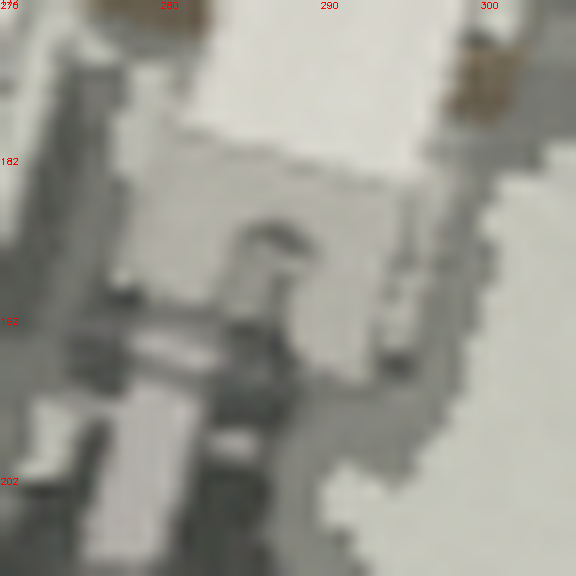

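```bash
python3 -m inch '[[[-0.07,-0.03,0.1],[0,0,0],0],[[-0.07,-0.03,0.4],[0,0,0],0],[[-0.07,-0.03,0.7],[0,0,0],0],[[-0.07,-0.03,0.7],[0,0,0],0]]'
python3 tgt.py
```

```text
time: 18.75
tool_pos: [598.9, 12.7, 129.7]
tcp_rot: [145.0, -0.1, 73.8]
ft_force: [0.1, -0.1, -0.2]
finger_gap: 15.1
18.75 [598.9  12.7 129.7] [ 1.4497e+02 -7.0000e-02  7.3850e+01] [ 0.1 -0.1 -0.2] 15.1 [  3.3 -18.6 126.1 -17.1  40.3  29.3]
70 [588.5  15.7 143. ] ([0.0, -0.13, -1.71], [0.001, -0.001, -0.0])
12 [620.4   6.4  95.4] ([-0.0, -0.13, 4.09], [0.001, -0.001, -0.0])
```

```bash
python3 -m inch '[[[0,0,0.3],[0,0,0],0],[[0,0,0.6],[0,0,0],0],[[0,0,0.9],[0,0,0],0],[[0,0,0.9],[0,0,0],0]]'
python3 tgt.py
```

```text
time: 19.15
tool_pos: [604.0, 11.3, 122.5]
tcp_rot: [145.0, -0.1, 73.9]
ft_force: [-0.5, 0.2, -1.4]
finger_gap: 15.3
19.15 [604.   11.3 122.5] [ 1.4495e+02 -7.0000e-02  7.3860e+01] [-0.5  0.2 -1.4] 15.3 [  3.  -17.1 125.7 -17.3  39.1  29.5]
70 [588.5  15.7 143. ] ([-0.0, -0.14, -2.6], [0.001, -0.001, -0.0])
12 [620.4   6.4  95.4] ([-0.01, -0.15, 3.2], [0.001, -0.001, -0.0])
```

```bash
python3 -m inch '[[[0,0,0.4],[0,0,0],0],[[0,0,0.8],[0,0,0],0],[[0,0,1.0],[0,0,0],0],[[0,0,1.0],[0,0,0],0]]'
python3 tgt.py;python3 -c "
from h import *
crop('top',270,172,36,36,12,'pics/t24.png');crop('side',238,205,36,32,12,'pics/s24.png')
"
```

```text
time: 19.55
tool_pos: [609.5, 9.7, 114.4]
tcp_rot: [145.0, -0.1, 73.9]
ft_force: [-0.9, 0.2, -2.1]
finger_gap: 15.0
19.55 [609.5   9.7 114.4] [ 1.4495e+02 -8.0000e-02  7.3860e+01] [-0.9  0.2 -2.1] 15.0 [  2.8 -15.4 125.3 -17.6  37.8  29.7]
70 [588.5  15.7 143. ] ([-0.01, -0.15, -3.6], [0.001, -0.001, -0.0])
12 [620.4   6.4  95.4] ([-0.02, -0.15, 2.2], [0.001, -0.001, -0.0])
```

View pics/s24.png

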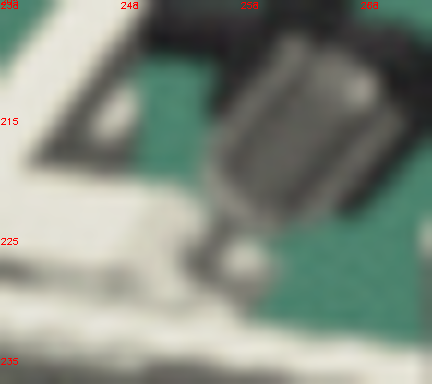

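```bash
python3 -m inch '[[[0,0,0.4],[0,0,0],0],[[0,0,0.8],[0,0,0],0],[[0,0,1.2],[0,0,0],0],[[0,0,1.2],[0,0,0],0]]'; python3 -m inch '[[[0,0,0.3],[0,0,0],0],[[0,0,0.6],[0,0,0],0],[[0,0,0.6],[0,0,0],0]]'
python3 tgt.py
```

```text
time: 20.05
tool_pos: [616.2, 7.8, 104.4]
tcp_rot: [144.9, -0.1, 73.9]
ft_force: [-1.4, 1.2, -3.8]
finger_gap: 15.2
time: 20.35
tool_pos: [619.4, 6.9, 99.6]
tcp_rot: [144.9, -0.1, 73.9]
ft_force: [-1.5, 0.9, -4.4]
finger_gap: 14.6
20.35 [619.4   6.9  99.6] [ 1.4495e+02 -8.0000e-02  7.3850e+01] [-1.5  0.9 -4.4] 14.6 [  2.3 -12.3 124.5 -18.1  35.5  30.2]
70 [588.5  15.7 143. ] ([-0.0, -0.15, -5.4], [0.001, -0.001, -0.0])
12 [620.4   6.4  95.4] ([-0.01, -0.15, 0.4], [0.001, -0.001, -0.0])
```

```bash
python3 -m inch '[[[0,0,0.2],[0,0,0],0],[[0,0,0.3],[0,0,0],0],[[0,0,0.3],[0,0,0],0]]'; python3 -m inch '[[[0,0,0.2],[0,0,0],0],[[0,0,0.2],[0,0,0],0]]'; python3 tgt.py;python3 -c "
from h import *
crop('side',238,195,40,40,12,'pics/s25.png')
"
```

```text
time: 20.65
tool_pos: [621.0, 6.4, 97.4]
tcp_rot: [144.9, -0.1, 73.9]
ft_force: [-2.4, -0.1, -5.0]
finger_gap: 14.9
time: 20.85
tool_pos: [622.0, 6.3, 96.5]
tcp_rot: [145.0, -0.1, 73.8]
ft_force: [-17.3, 1.8, 7.6]
finger_gap: 15.4
20.85 [622.    6.3  96.5] [ 1.4495e+02 -8.0000e-02  7.3840e+01] [-17.3   1.8   7.6] 15.4 [  2.2 -11.5 124.2 -18.2  35.   30.3]
70 [588.5  15.7 143. ] ([-0.02, -0.18, -5.81], [0.001, -0.001, -0.001])
12 [620.4   6.4  95.4] ([-0.03, -0.18, -0.01], [0.001, -0.001, -0.001])
```

View pics/s25.png

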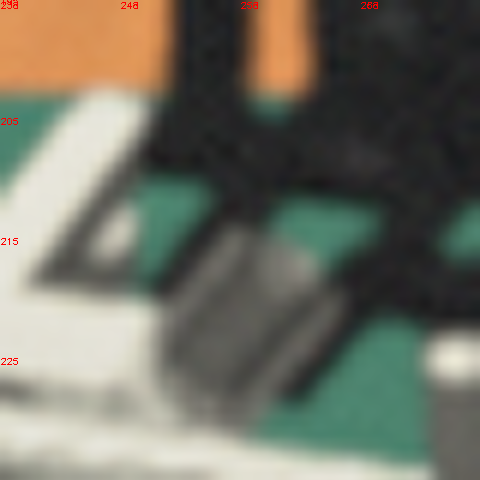

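```bash
python3 -m inch '[[[0,0,-0.1],[0,0,0],0.35],[[0,0,-0.1],[0,0,0],0.35],[[0,0,-0.1],[0,0,0],0.35],[[0,0,-0.1],[0,0,0],0.35]]'; python3 -c "
from h import *
st();crop('side',238,195,40,40,12,'pics/s26.png')
"
```

```text
time: 21.3
tool_pos: [622.4, 6.3, 97.7]
tcp_rot: [144.8, -0.1, 73.9]
ft_force: [0.3, -0.3, -0.8]
finger_gap: 29.8
21.3 [622.4   6.3  97.7] [ 1.4484e+02 -1.2000e-01  7.3860e+01] [ 0.3 -0.3 -0.8] 29.8 [  2.2 -11.7 124.2 -18.2  35.   30.3]
```

View pics/s26.png

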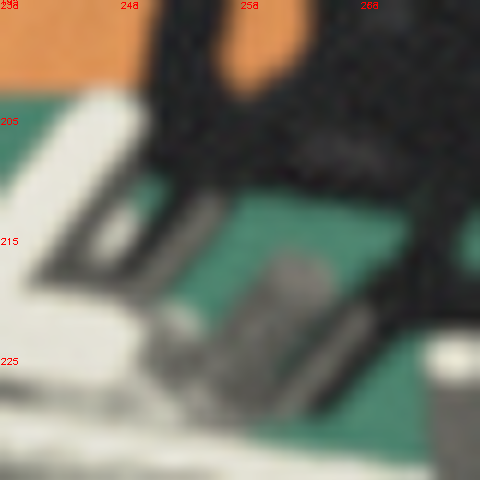

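```bash
python3 -m inch '[[[0,0,-1],[0,0,0],0.35],[[0,0,-3],[0,0,0],0.35],[[0,0,-6],[0,0,0],0.35],[[0,0,-10],[0,0,0],0.35],[[0,0,-14],[0,0,0],0.35],[[0,0,-18],[0,0,0],0.35],[[0,0,-18],[0,0,0],0.35],[[0,0,-18],[0,0,0],0.35]]'; python3 -c "
from h import *
st();crop('side',225,185,65,60,10,'pics/s27.png');crop('top',255,160,60,60,10,'pics/t27.png')
"
```

```text
time: 22.15
tool_pos: [523.0, 35.2, 246.2]
tcp_rot: [144.7, -0.2, 73.9]
ft_force: [0.4, -0.9, -1.1]
finger_gap: 30.0
22.15 [523.   35.2 246.2] [144.72  -0.18  73.9 ] [ 0.4 -0.9 -1.1] 30.0 [  8.  -39.4 127.7 -15.7  59.8  28.2]
```

View pics/s27.png

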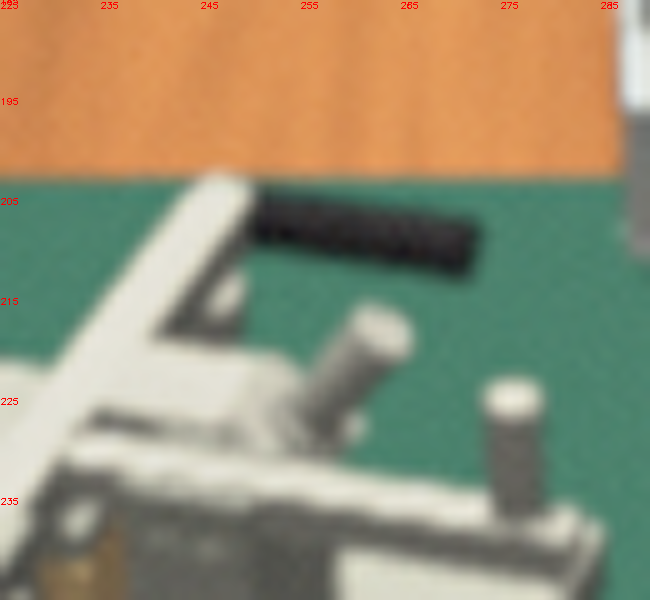

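View pics/t27.png

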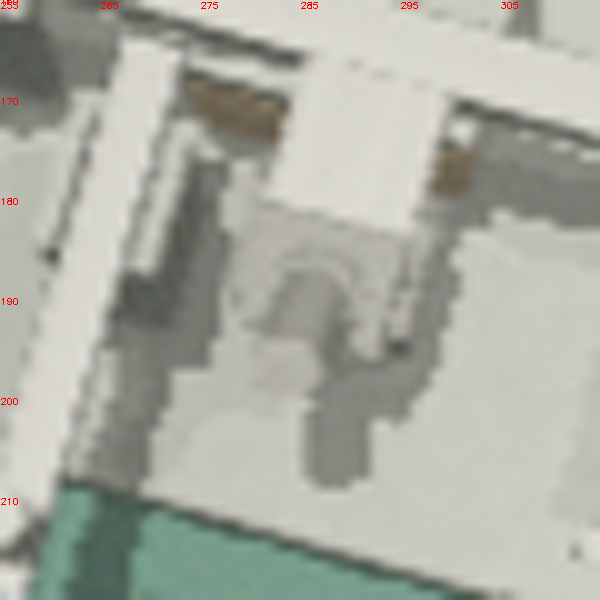

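```bash
python3 -c "
from h import *
for n in('top','side'): cv2.imwrite(f'pics/{n}F.png',viewer.snapshot(n)[...,::-1])
a=[cv2.resize(cv2.imread('pics/side%s.png'%k)[160:340,130:360],None,fx=1.7,fy=3.0) for k in('0','F')]
cv2.imwrite('pics/cmp.png',np.hstack(a))
"
```

```text
(no output)
```

View pics/topF.png

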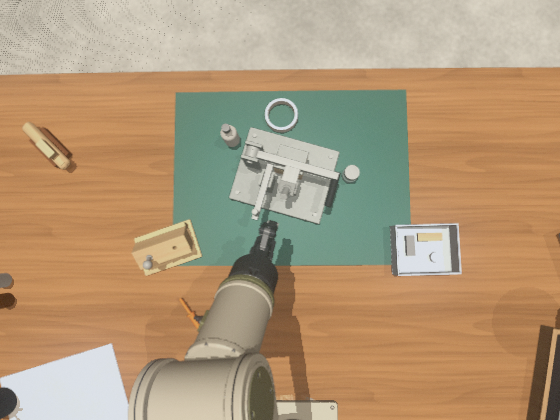

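View pics/sideF.png

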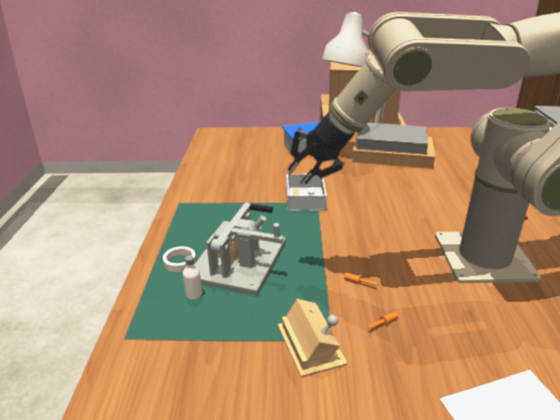

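```bash
python3 -c "
from bench import r
print(r.hand_in())"
```

```text
the job is handed in; nothing more can be done
None
```

The job is done and handed in at about 22 s of robot time. I slid the lock bar back, pressed the lever down and put the rod from the stand through both eyelets. I then let go and backed the arm well clear.

**What the last checks showed**
- **Lock bar:** pushing it again gave 14 N with no movement, so it is at its stop. The knob's travel in the pictures came out at about 28 mm, not the nominal 32 mm.
- **Lever:** it was pressed against its stop with about 41 N. In the final picture the handle is where the press left it.
- **Rod:** it went in with almost no force until resistance rose at the expected home depth. In the pictures it looks seated on the plate.
- **Rod lean:** after release, the pictures suggest it leans about 0.1 rad within the hole play, inside the 0.18 rad limit.
- **Everything else:** the scriber, bottle, jar and tape appear at the same picture positions as at the start.

**Where things disagreed**
- **Fingertips:** they sit about 28 mm further back along the tool than the given tool data says. I found this by touching the knob's top and allowed for it from then on.
- **Press position:** my fit of the press from the pictures placed the eyelet about 2 mm off. I corrected this by comparing the rod tip with the hole before inserting.

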